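# Demould two ornament castings and close the mould

### The arm

A 6-joint arm with a two-finger parallel gripper is mounted at the origin on the work surface. World frame = base frame: x ahead of the robot, y to its left, z up, the work surface at z = 0. Lengths are in m, angles in rad, forces in N, time in s.
With the tool pointing down it reaches from about 0.25 to 0.8 m from the base axis. Payload 8.5 kg.
Tool frame: the origin (TCP) lies at the very end of the fingers, on their centre line; the grasp point (between the pads) lies bot.grip_depth behind it (bot.grip_depth is the distance from the TCP to the grasp point, in m); z points along the fingers, y is the direction in which the jaws open and shut (so a half turn about z gives the same grasp; the last joint's range is limited). The gripper opens to 85 mm and grips with 20 to 120 N. Pads are 22 mm wide; open, the fingers measure 114 mm over their backs; the gripper's body (76 mm by 85 mm) begins 54 mm behind the grasp point. The pads swing forward as they close: fully open they stand 13 mm farther back than shut.
Start: joints at [1.337, 0.238, -0.013, 1.319, 0, 1.571], TCP at [0.122, 0.511, 0.231] pointing down, gripper open.
Joint ranges: [-2.66, 2.66], [-1.03, 1.9], [-1.14, 1.46], [-1.82, 2.27], [-1.45, 1.34], [-3.14, 3.14]. Speed limits (rad/s): [2.22, 2.22, 2.79, 3.14, 3.14, 3.14].

### API

Orientations are given as a unit quaternion [w, x, y, z].
In Python, from station import bot gives the robot as it stands.
- The arm moves only by the shell command python3 -m inch 'ROWS' [FORCE]. ROWS is JSON, a list of rows, each a list of 7 numbers: the closure, from -1 (fully open) to 1 (shut), then the shift along the tool's x, y, z in mm, then the turn, a rotation vector about the tool's x, y, z in rad. A call has 1 to 20 rows; each row is the pose to reach, as a shift and turn from the pose measured when the call began, along the tool's axes at that moment; what a row does not reach only later rows make up. A row lasts 1/10 s, in which the tool goes at most 50 mm and 8.59 degrees, less where a joint would pass 70% of its speed; a pose out of reach is approached as far as the arm can. A call with a gripper value outside its range is refused whole. The fingers move at their own pace and stop on an object; FORCE is the grip in N (left out, the last holds). Time passes only in rows, so rows that repeat a pose let the fingers close. It gives the time, the measured TCP pose, the force and the opening at its end, in the units of the state.
- bot.get_obs(): the state, without advancing time (a new reading comes with each control period).
- bot.grab_frame(name): name is "side" or "top" or "wrist"; returns a dict with "pixels" (384x512x3 uint8, red, green, blue), "intrinsics" (3x3 intrinsics, pixels), "camera_from_world" (4x4, takes a point from world to camera coordinates). Camera axes: x right, y down, z forward; pixel columns grow to the right and rows downward; lengths in m; the calibration is good to about 2 mm. A picture is of the moment at which its call begins. There is no depth.
- bot.job_done(): hands the job in, once; it reports no verdict.
Trained networks look in a picture, given as the dict that the camera call returned (one of the last four; its "shot" number tells which), for a name from the list of things; names that differ only in an ending like _2 or _b are one class to them, and where a whole thing is asked for, a point or a joint stands for the part that bears it (a point fixed in the world has none). Each returns a list of dicts, best first, with "conf" (0 to 1); they miss things now and then, are a little off and sometimes report something else, mostly with a low value. They report only what shows in the picture. A call takes as long as a camera call.
- bot.find_in(picture, query): "point" ([x, y, z] in m, in world coordinates, good to about 4 mm: the middle of the surface that is visible of it).
- bot.landmark_of(picture, query): "point" ([x, y, z] in m, in world coordinates, good to about 4 mm: a listed point, or the origin of a listed thing).
The state is a dict: "time_s": time; "joints": joint angles; "qvel": joint speeds; "effort": joint torques, N m; "tool_pos": TCP position; "tool_rot": TCP orientation; "wrist_force": force on the tool from outside, world axes, zero at the start; "wrist_torque": the same for the moment, N m; "width": finger opening in m.
Only numpy, scipy, OpenCV 4.12 (cv2) and the standard library are available. Lean on these libraries where they do the work, as an engineer would, in place of code of your own. Each camera call takes 0.05 s, during which the arm holds its last target.

### The job

Empty the casting mould: rock each tight bung side to side while drawing it out of its gate, so that the top half stays down on the mould and is not dragged up with it, and put all the bungs in the tub. Then lift the top half off its two guide pins and set it on the bench, stand both castings flutes up in the wooden tray without dropping them, and last lower the top half, kept level and not let fall, back onto the pins until it is fully home on the bottom half. Leave the jar, the can and the brush where they are.

Things in the scene. Friction and masses are not known exactly. Their poses are not given: they have to be found in the camera images.
- base: bottom half of the mould, brown block 156 (x) x 216 (y) x 30 mm high, bolted down. Origin: centre of its underside, z up. Two pockets in its top face, 95 (x) x 47 (y) mm, 14 mm deep, centred at y = +45 and -45 mm, hold the castings. Two upright steel guide pins, 14 mm thick with tapered tips, stand at (-55, +88) and (+55, -88) mm and rise 45 mm above the top face
- pin1 (a point): tip of the guide pin at (-55, +88) mm in the base's frame, z = 75 mm
- pin2 (a point): tip of the guide pin at (+55, -88) mm in the base's frame, z = 75 mm
- top: loose top half of the mould, brown, 0.9 kg, 150 (x) x 210 (y) x 36 mm thick, hollow below. Origin: centre of its underside, z up; closed, it lies 30 mm above the base's origin, axes parallel. Guide holes 15.5 mm wide go through at (-55, +88) and (+55, -88) mm. Three gates and a bar grip on its top. The bench around (0.43, -0.33) m is kept clear for setting it down as it is
- grip (a point): point to hold on the dark wooden bar grip in the middle of the top half, at z = 72 mm of the top; the bar is 13 (x) x 44 (y) mm, from z = 36 to 84 mm; the fingers close along the top's x
- bush1 (a point): lower mouth of the guide hole at (-55, +88) mm of the top; it goes over pin1
- bush2 (a point): lower mouth of the guide hole at (+55, -88) mm of the top; it goes over pin2
- gate1 (a point): centre of the mouth of the gate at (0, +52) mm of the top: an oblong hole in a steel collar 48 x 44 mm and 10 mm high, its rim at z = 46 mm of the top. Sprung rubber lips inside, 12 mm below the rim, on the bung's two x sides, grip the bung's ribs; lips and plug are waxed and slippery
- gate2 (a point): centre of the mouth of the gate at (0, -52) mm of the top, like gate1
- gate3 (a point): centre of the mouth of the gate at (+46, 0) mm of the top, like gate1 but turned a quarter turn
- bung1: black rubber bung, 65 mm tall, 60 g, fitted in gate1, or absent. Origin: centre of its foot, z up. Grip block 24 (x) x 42 (y) mm, z = 29 to 65; hold along x at z = 52. Oblong plug below, two ribs on each x side. A straight pull (about 10 N) brings the top half up too; tilted 0.15 to 0.2 rad each way about its y, 14 mm above the foot, and raised 2 mm a swing, it is free after 12 mm
- bung2: black rubber bung, 65 mm tall, 60 g, fitted in gate2, or absent. Origin: centre of its foot, z up. Grip block 24 (x) x 42 (y) mm, z = 29 to 65; hold along x at z = 52. Oblong plug below, two ribs on each x side. A straight pull (about 10 N) brings the top half up too; tilted 0.15 to 0.2 rad each way about its y, 14 mm above the foot, and raised 2 mm a swing, it is free after 12 mm
- bung3: black rubber bung, 65 mm tall, 60 g, fitted in gate3, or absent. Origin: centre of its foot, z up. Grip block 24 (x) x 42 (y) mm, z = 29 to 65; hold along x at z = 52. Oblong plug below, two ribs on each x side. A straight pull (about 10 N) brings the top half up too; tilted 0.15 to 0.2 rad each way about its y, 14 mm above the foot, and raised 2 mm a swing, it is free after 12 mm
- casting1: off-white cast corbel ornament with five flutes on top, about 130 g. Origin: centre of its underside; z up. Lower part 92 (x) x 44 (y) x 15 mm, upper part 78 (x) x 38 (y) mm from z = 15 to 30 mm. It starts in the base's pocket at y = +45 mm, its upper part above the pocket; hold it across the 38 mm (along its y), fingertips about 17 mm above its foot
- casting2: off-white cast corbel ornament with five flutes on top, about 130 g. Origin: centre of its underside; z up. Lower part 92 (x) x 44 (y) x 15 mm, upper part 78 (x) x 38 (y) mm from z = 15 to 30 mm. It starts in the base's pocket at y = -45 mm, its upper part above the pocket; hold it across the 38 mm (along its y), fingertips about 17 mm above its foot
- tray: shallow light-wood tray, loose, 230 (x) x 160 (y) x 22 mm outside, walls and floor 7 mm thick. Origin: centre of its underside. Both castings stand in it side by side
- tub: white plastic tub, loose, 200 (x) x 150 (y) x 55 mm outside, walls and floor 4 mm thick. Origin: centre of its underside. For the bungs, lying or standing
- jar: bystander: glass jar with a dark lid, 68 mm wide, 100 mm high, standing. Origin: centre of its underside
- can: bystander: bare metal can, 80 mm wide, 110 mm high, standing. Origin: centre of its underside
- brush: bystander: brush 200 mm long, lying. Origin: underneath its middle

How it is judged:
By the outcome, as a careful person would: the job done as asked, in the order asked, and still so for the second after the job is handed in, with the robot touching nothing.
Of bung1, bung2, bung3 only 2 to 3 are there at a start; the rules pass over those that are not, and their reading is None.
At some moment in a run one of tray, tub may be knocked a few centimetres aside while the robot is not near it.
It also fails if it takes over 210 s, if anything falls off the work surface, if the arm or the gripper's body presses on something with over 40 N, if the wrist force passes 120 N, or if a joint passes its speed limit or range.

## Working session

There is one attempt and no reset: what is moved stays moved. The work goes in short steps, Python scripts to look and compute and a shell command to move; the robot and the scene stay as the last step left them, time stands still between calls to the robot, and variables do not carry over. Pictures are saved under pics/ and viewed, and the job is handed in when it is done.

```bash
ls -la; mkdir -p pics
python3 - <<'E'
from station import bot
import cv2
print(bot.get_obs(), bot.grip_depth)
for n in ("side","top","wrist"):
    f=bot.grab_frame(n); cv2.imwrite(f"pics/a_{n}.png",f["pixels"][:,:,::-1])
    for q in ("base","pin1","pin2","top","grip","gate1","gate2","gate3","bung1","bung2","bung3","tray","tub","jar","can","brush"):
        r=bot.landmark_of(f,q)
        print(n,q,[([round(v,3) for v in d["point"]],round(d["conf"],2)) for d in r[:3]])
E
```

```text
total 12
drwxr-xr-x  3 agent agent 4096 Dec  6 14:39 .
drwxr-xr-x 23 root  root  4096 Dec  6 14:39 ..
drwxr-xr-x  2 agent agent 4096 Dec  6 14:39 pics
{'time_s': 0.0, 'joints': array([ 1.33699003e+00,  2.38776645e-01, -1.42596078e-02,  1.31925470e+00,
       -8.50644292e-06,  1.57077200e+00]), 'qvel': array([ 0.0006195 , -0.00014327,  0.00022367,  0.00037006,  0.00131537,
        0.0012969 ]), 'effort': array([-2.61143814e-04, -5.38777006e+01,  3.46445632e+01,  1.82627176e-02,
        4.48520666e-05,  8.71658244e-06]), 'tool_pos': array([0.12153285, 0.51028377, 0.23067775]), 'tool_rot': array([-8.29493185e-05,  1.16624942e-01,  9.93175747e-01, -7.42708098e-04]), 'wrist_force': array([ 0.52411487, -0.4533239 , -0.94208759]), 'wrist_torque': array([ 0.02577805, -0.00902114,  0.04358935]), 'width': 0.08555769627387912} 0.0187
side base []
side pin1 [([0.461, 0.114, 0.075], 0.69), ([0.622, 0.301, -0.002], 0.31)]
side pin2 [([0.461, 0.114, 0.075], 0.69), ([0.622, 0.301, -0.002], 0.31)]
side top [([0.621, 0.303, -0.003], 0.26)]
side grip [([0.516, 0.025, 0.099], 0.81)]
side gate1 [([0.518,
[... 1568 characters left out ...]
]
top bung2 [([0.517, 0.024, 0.102], 0.63), ([0.515, 0.077, 0.049], 0.6), ([0.571, 0.023, 0.046], 0.42)]
top bung3 [([0.517, 0.024, 0.102], 0.63), ([0.515, 0.077, 0.049], 0.6), ([0.571, 0.023, 0.046], 0.42)]
top tray [([0.621, 0.303, -0.001], 0.58)]
top tub [([0.398, 0.345, 0.003], 0.82)]
top jar [([0.686, -0.266, -0.003], 0.92)]
top can [([0.629, -0.438, 0.002], 0.7), ([0.52, 0.024, 0.102], 0.21)]
top brush [([0.746, -0.033, 0.001], 0.94)]
wrist base []
wrist pin1 []
wrist pin2 []
wrist top []
wrist grip []
wrist gate1 []
wrist gate2 []
wrist gate3 []
wrist bung1 []
wrist bung2 []
wrist bung3 []
wrist tray []
wrist tub []
wrist jar []
wrist can []
wrist brush [([0.404, 0.344, 0.002], 0.54)]
```

View pics/a_side.png

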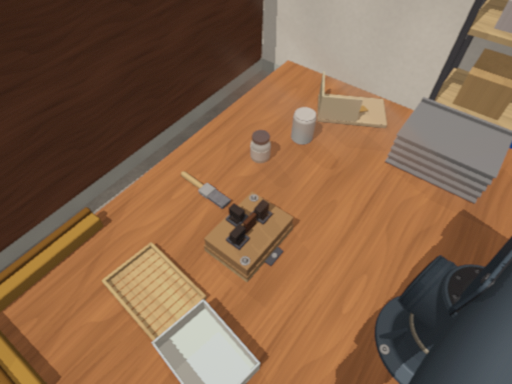

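View pics/a_top.png

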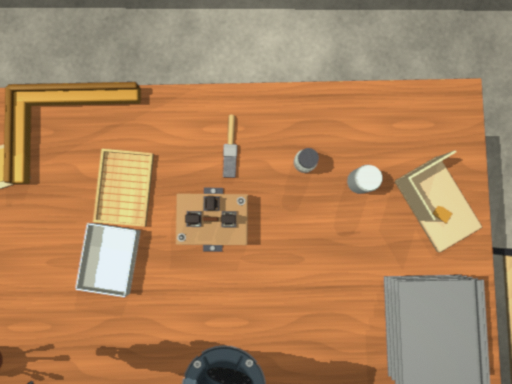

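View pics/a_wrist.png

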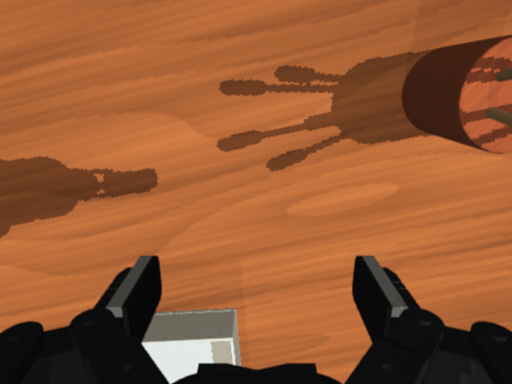

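The pictures show all three bungs in the mould (top view about (194,219), (212,203) and (229,219)). The tub is near (108,260), the tray near (125,187), and the jar, can and brush are clear of the work. Next I'll write helpers and take a closer wrist look.

```bash
cat > h.py <<'E'
from station import bot
import numpy as np, cv2
from scipy.spatial.transform import Rotation as R
def pose(o=None):
    o=o or bot.get_obs(); q=o["tool_rot"]
    return np.array(o["tool_pos"]), R.from_quat([q[1],q[2],q[3],q[0]])
def down(a, ref=None):
    """tool down with tool y at world angle a (tool z=-z)"""
    y=np.array([np.cos(a),np.sin(a),0]); z=np.array([0,0,-1.]); x=np.cross(y,z)
    return R.from_matrix(np.column_stack([x,y,z]))
def go(pos,a):
    "a rad: tool y angle; chooses as given"
    p,r=pose(); sh=r.inv().apply(np.array(pos)-p)*1000
    rv=(r.inv()*down(a)).as_rotvec()
    print("shift",np.round(sh,1),"rot",np.round(rv,3),"dist",round(float(np.linalg.norm(sh)),0),"rows>=",int(max(np.linalg.norm(sh)/50,np.linalg.norm(rv)/0.15))+2)
def st():
    o=bot.get_obs(); p,r=pose(o); m=r.as_matrix()
    print("t",round(o["time_s"],2),"tcp",np.round(p,4),"yang",round(float(np.arctan2(m[1,1],m[0,1])),4),"z",np.round(m[:,2],3),"F",np.round(o["wrist_force"],1),"w",round(o["width"]*1000,1),"j",np.round(o["joints"],2))
def look(f,qs,k=3,fn="landmark_of"):
    for q in qs:
        r=getattr(bot,fn)(f,q)
        print(q,[([round(float(v),4) for v in d["point"]],round(d["conf"],2)) for d in r[:k]])
def snap(n,name,scale=1):
    f=bot.grab_frame(n); im=f["pixels"][:,:,::-1]
    if scale!=1: im=cv2.resize(im,None,fx=scale,fy=scale)
    cv2.imwrite(f"pics/{name}.png",im); return f
def proj(f,P):
    P=np.atleast_2d(P); T=np.array(f["camera_from_world"]); K=np.array(f["intrinsics"])
    c=P@T[:3,:3].T+T[:3,3]; u=c@K.T; return u[:,:2]/u[:,2:]
def unproj(f,uv,z):
    T=np.array(f["camera_from_world"]); K=np.array(f["intrinsics"])
    C=-T[:3,:3].T@T[:3,3]; d=T[:3,:3].T@np.linalg.inv(K)@np.array([uv[0],uv[1],1.])
    return C+d*(z-C[2])/d[2]
E
python3 - <<'E'
from h import *
st(); p,r=pose(); f=bot.grab_frame("wrist"); T=np.array(f["camera_from_world"]); C=-T[:3,:3].T@T[:3,3]
print("cam in tool mm",r.inv().apply(C-p)*1000,"fwd in tool",r.inv().apply(T[2,:3]),"right",r.inv().apply(T[0,:3]),f["intrinsics"])
go([0.46,0.024,0.27],0.0); go([0.46,0.024,0.27],np.pi)
E
```

```text
t 2.55 tcp [0.1216 0.5107 0.2313] yang 1.337 z [ 0. -0. -1.] F [ 0.2 -0.2 -0.3] w 85.3 j [ 1.34  0.24 -0.01  1.32 -0.    1.57]
cam in tool mm [  82.80410833   -1.34926797 -142.57489224] fwd in tool [-3.15247486e-01 -6.24919005e-05  9.49009493e-01] right [-7.72322549e-04  9.99999684e-01 -1.90705006e-04] [[335.05659922   0.         256.49119649]
 [  0.         335.05659922 191.35774763]
 [  0.           0.           1.        ]]
shift [-441.9 -395.   -38.7] rot [-0.     0.     1.337] dist 594.0 rows>= 13
shift [-441.9 -395.   -38.7] rot [-0.    -0.    -1.805] dist 594.0 rows>= 14
```

Run:
```python
from h import *
go([0.517,0.055,0.26],0.0)
```

```text
shift [-490.2 -351.7  -28.7] rot [-0.     0.     1.337] dist 604.0 rows>= 14
```

```bash
python3 -m inch '[[-1,-490,-352,-29,0,0,1.337],[-1,-490,-352,-29,0,0,1.337],[-1,-490,-352,-29,0,0,1.337],[-1,-490,-352,-29,0,0,1.337],[-1,-490,-352,-29,0,0,1.337],[-1,-490,-352,-29,0,0,1.337],[-1,-490,-352,-29,0,0,1.337],[-1,-490,-352,-29,0,0,1.337],[-1,-490,-352,-29,0,0,1.337],[-1,-490,-352,-29,0,0,1.337],[-1,-490,-352,-29,0,0,1.337],[-1,-490,-352,-29,0,0,1.337],[-1,-490,-352,-29,0,0,1.337],[-1,-490,-352,-29,0,0,1.337],[-1,-490,-352,-29,0,0,1.337],[-1,-490,-352,-29,0,0,1.337]]' 40
python3 - <<'E'
from h import *
st(); f=snap("wrist","b1"); look(f,["pin1","top","grip","gate1","bung1","bush1"])
E
```

```text
time_s: 4.2
tool_pos: [0.516, 0.0558, 0.2605]
tool_rot: [-0.0, 0.707, 0.708, -0.0]
wrist_force: [0.4, 0.3, -0.6]
width: 0.0855
t 4.2 tcp [0.516  0.0558 0.2605] yang 0.0015 z [-0.  0. -1.] F [ 0.4  0.3 -0.6] w 85.5 j [0.11 0.22 0.04 1.39 0.   1.68]
pin1 [([0.4657, 0.1156, 0.0768], 0.74), ([0.5687, -0.0657, 0.0743], 0.61)]
top [([0.5184, 0.0264, 0.0288], 0.63)]
grip [([0.5139, -0.0249, 0.0471], 0.62), ([0.5175, 0.0256, 0.1063], 0.57), ([0.4652, 0.1187, 0.0258], 0.39)]
gate1 [([0.518, 0.0768, 0.0769], 0.97), ([0.5113, -0.0274, 0.0761], 0.87)]
bung1 [([0.5637, 0.0247, 0.0531], 0.93), ([0.5142, -0.0277, 0.0503], 0.81), ([0.5219, 0.0792, 0.0502], 0.62)]
bush1 [([0.4653, 0.1172, 0.0285], 0.8), ([0.5663, -0.0608, 0.028], 0.66), ([0.5146, 0.0779, 0.0763], 0.22)]
```

View pics/b1.png

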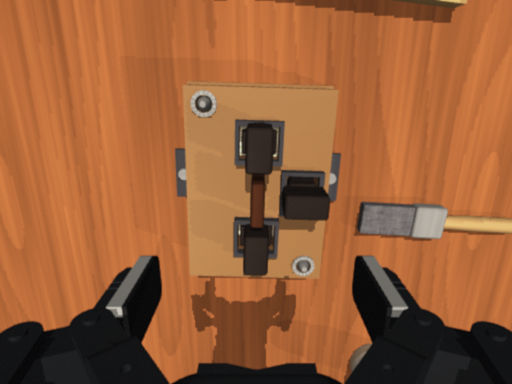

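Run:
```python
import cv2
im=cv2.imread("pics/b1.png")[70:290,165:355]
cv2.imwrite("pics/b1c.png",cv2.resize(im,None,fx=2.7,fy=2.7,interpolation=cv2.INTER_CUBIC))
```

```text
(no output)
```

View pics/b1c.png

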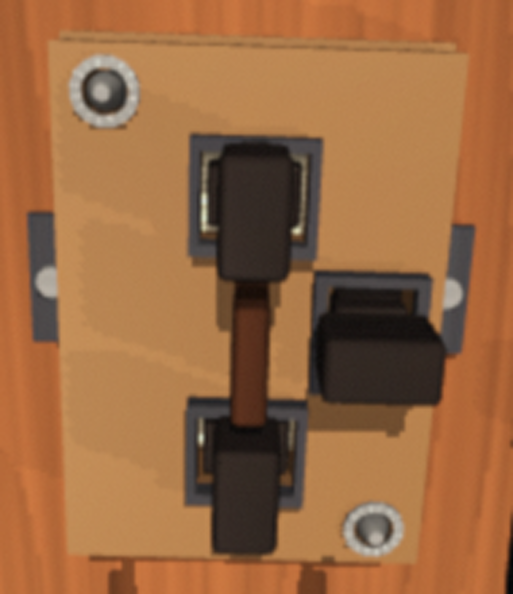

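Run:
```python
from h import *
from scipy.optimize import least_squares
f=bot.grab_frame("wrist")
# local pts rel. base frame
L=np.array([[-75,105,66],[75,105,66],[75,-105,66],[-75,-105,66],[-55,88,75],[55,-88,75]])/1000
uv=np.array([[183.5,85.2],[338,90],[318,278.1],[190.2,274.8],[203.1,104.1],[304.3,265.2]])
def P(x): 
    c,s=np.cos(x[2]),np.sin(x[2]); return np.c_[L[:,0]*c-L[:,1]*s+x[0],L[:,0]*s+L[:,1]*c+x[1],L[:,2]]
r=least_squares(lambda x:(proj(f,P(x))-uv).ravel(),[.517,.024,0])
print(r.x,np.round(r.fun.reshape(-1,2),1))
```

```text
[ 0.51553273  0.02441208 -0.02958319] [[-0.9 -1.1]
 [ 0.7 -1. ]
 [ 1.4  0. ]
 [-0.3 -0. ]
 [-0.7 -0.4]
 [-0.   3.8]]
```

Run:
```python
from h import *
go([0.5175,0.0763,0.15],-0.03); go([0.5175,0.0763,0.085],-0.03)
```

```text
shift [ 21.3   0.9 110.4] rot [0.    0.    0.031] dist 112.0 rows>= 4
shift [ 21.3   0.9 175.4] rot [0.    0.    0.031] dist 177.0 rows>= 5
```

```bash
python3 -m inch '[[-1,21,1,40,0,0,0.031],[-1,21,1,80,0,0,0.031],[-1,21,1,120,0,0,0.031],[-1,21,1,145,0,0,0.031],[-1,21,1,165,0,0,0.031],[-1,21,1,175,0,0,0.031],[-1,21,1,175,0,0,0.031],[-1,21,1,175,0,0,0.031]]' 50
python3 -c "
from h import *
st(); snap('side','b2',1.5)"
```

```text
time_s: 5.4
tool_pos: [0.5181, 0.0761, 0.0862]
tool_rot: [0.0, 0.718, 0.696, 0.0]
wrist_force: [0.1, -0.2, 0.8]
width: 0.0855
t 5.4 tcp [0.5181 0.0761 0.0862] yang -0.0305 z [ 0.001  0.    -1.   ] F [ 0.1 -0.2  0.8] w 85.5 j [ 0.15  0.33 -0.28  0.96 -0.    1.75]
```

View pics/b2.png

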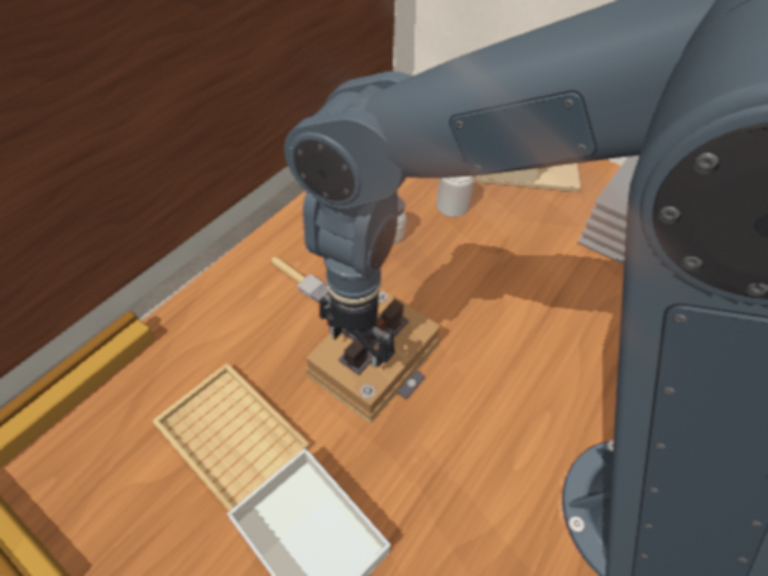

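The fingers straddle bung1 (at about (357,352)). Now I'll close them.

```bash
python3 -m inch '[[0.2,0,0,0,0,0,0],[0.4,0,0,0,0,0,0],[0.6,0,0,0,0,0,0],[1,0,0,0,0,0,0],[1,0,0,0,0,0,0],[1,0,0,0,0,0,0],[1,0,0,0,0,0,0],[1,0,0,0,0,0,0],[1,0,0,0,0,0,0]]' 50
python3 -c "
from h import *
st(); snap('wrist','b3',1.5)"
```

```text
time_s: 6.35
tool_pos: [0.5184, 0.0762, 0.0868]
tool_rot: [0.001, 0.718, 0.696, 0.001]
wrist_force: [-1.0, 0.4, 5.6]
width: 0.0232
t 6.35 tcp [0.5184 0.0762 0.0868] yang -0.0305 z [ 0.002  0.    -1.   ] F [-1.   0.4  5.6] w 23.2 j [ 0.15  0.33 -0.28  0.96 -0.    1.75]
```

View pics/b3.png

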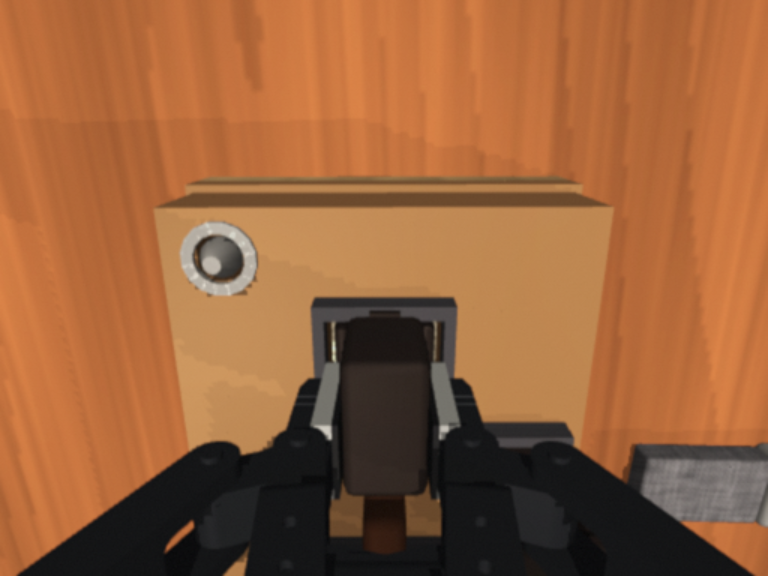

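```bash
python3 -m inch '[[1,0,1.9,-0.9,0.09,0,0],[1,0,3.8,-1.7,0.185,0,0],[1,0,3.8,-1.7,0.185,0,0],[1,0,1.2,-2.5,0.06,0,0],[1,0,-1.2,-3.2,-0.06,0,0],[1,0,-3.8,-3.6,-0.185,0,0],[1,0,-3.8,-3.6,-0.185,0,0],[1,0,-1.2,-4.5,-0.06,0,0],[1,0,1.2,-5.2,0.06,0,0],[1,0,3.8,-5.6,0.185,0,0],[1,0,3.8,-5.6,0.185,0,0],[1,0,1.2,-6.5,0.06,0,0],[1,0,-1.2,-7.2,-0.06,0,0],[1,0,-3.8,-7.6,-0.185,0,0],[1,0,-3.8,-7.6,-0.185,0,0],[1,0,-1.9,-7.8,-0.09,0,0],[1,0,0,-8,0,0,0],[1,0,0,-8,0,0,0]]' 50
python3 -c "
from h import *
st(); snap('wrist','b4',1.5);snap('side','b5',1.5)"
```

```text
time_s: 8.2
tool_pos: [0.521, 0.0764, 0.0956]
tool_rot: [-0.001, 0.718, 0.696, -0.0]
wrist_force: [-3.9, 0.5, -3.0]
width: 0.0232
t 8.2 tcp [0.521  0.0764 0.0956] yang -0.031 z [-0.001  0.001 -1.   ] F [-3.9  0.5 -3. ] w 23.2 j [ 0.14  0.32 -0.26  0.99  0.    1.75]
```

View pics/b4.png

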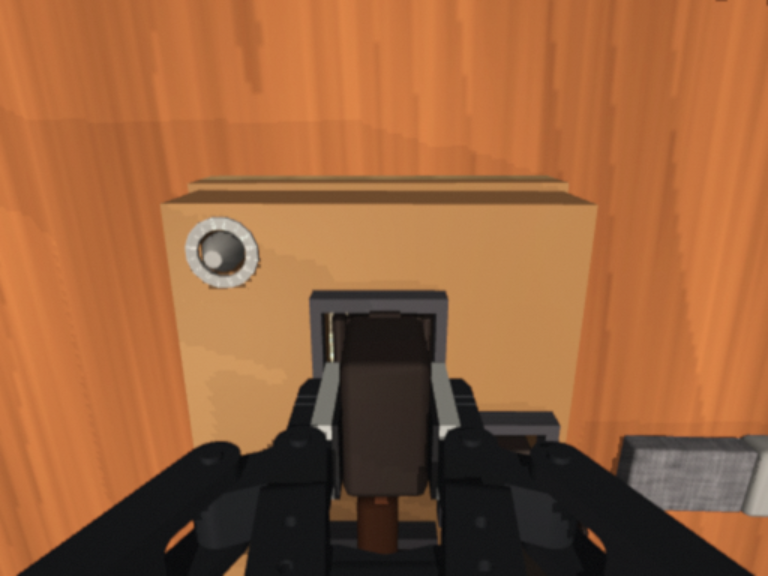

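View pics/b5.png

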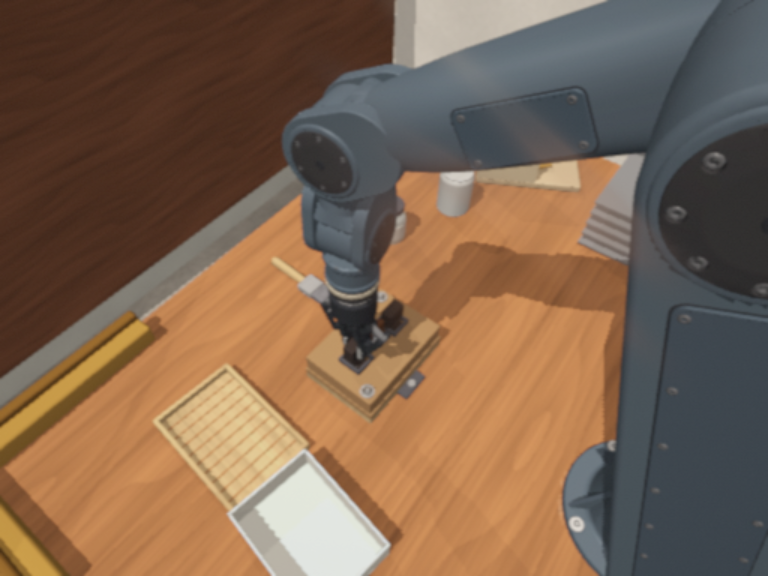

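```bash
python3 -m inch '[[1,0,0,-0.9,0.09,0,0],[1,0,1.8,-1.7,0.185,0,0],[1,0,1.8,-1.7,0.185,0,0],[1,0,-0.8,-2.5,0.06,0,0],[1,0,-3.2,-3.2,-0.06,0,0],[1,0,-5.8,-3.6,-0.185,0,0],[1,0,-5.8,-3.6,-0.185,0,0],[1,0,-3.2,-4.5,-0.06,0,0],[1,0,-0.8,-5.2,0.06,0,0],[1,0,1.8,-5.6,0.185,0,0],[1,0,1.8,-5.6,0.185,0,0],[1,0,-0.8,-6.5,0.06,0,0],[1,0,-3.2,-7.2,-0.06,0,0],[1,0,-5.8,-7.6,-0.185,0,0],[1,0,-5.8,-7.6,-0.185,0,0],[1,0,-3.9,-7.8,-0.09,0,0],[1,0,-2,-8,0,0,0],[1,0,-2,-9,0,0,0]]' 50
python3 -c "
from h import *
st(); f=snap('wrist','b6',1.5);f=snap('top','b6t',1.5);look(f,['tub','tray','bush1','top'])"
```

```text
time_s: 10.1
tool_pos: [0.5214, 0.0767, 0.105]
tool_rot: [-0.0, 0.718, 0.696, 0.001]
wrist_force: [0.6, 1.1, -1.4]
width: 0.0234
t 10.1 tcp [0.5214 0.0767 0.105 ] yang -0.0313 z [ 0.001  0.001 -1.   ] F [ 0.6  1.1 -1.4] w 23.4 j [ 0.15  0.32 -0.24  1.01  0.    1.75]
tub [([0.3983, 0.3444, 0.002], 0.86), ([0.7464, -0.036, 0.0037], 0.18)]
tray [([0.6211, 0.3001, 0.0003], 0.59), ([0.568, 0.0238, 0.0484], 0.22)]
bush1 []
top [([0.519, 0.0215, 0.0316], 0.58)]
```

View pics/b6.png

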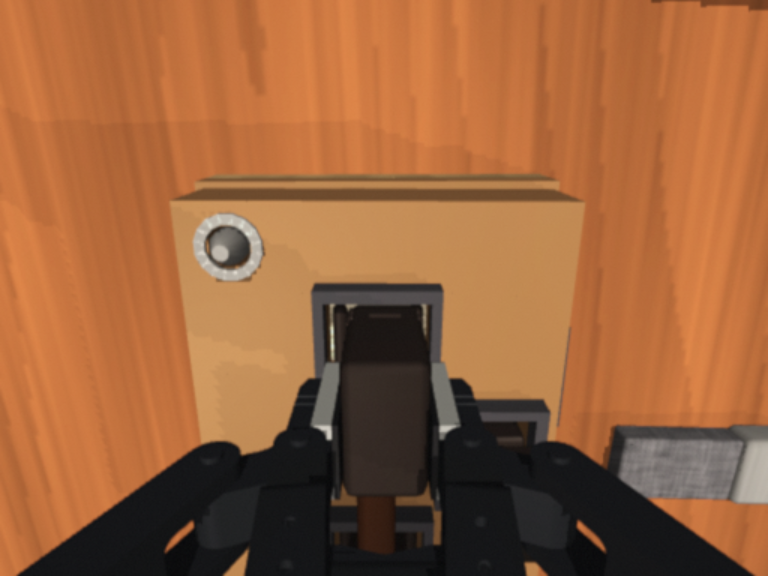

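View pics/b6t.png

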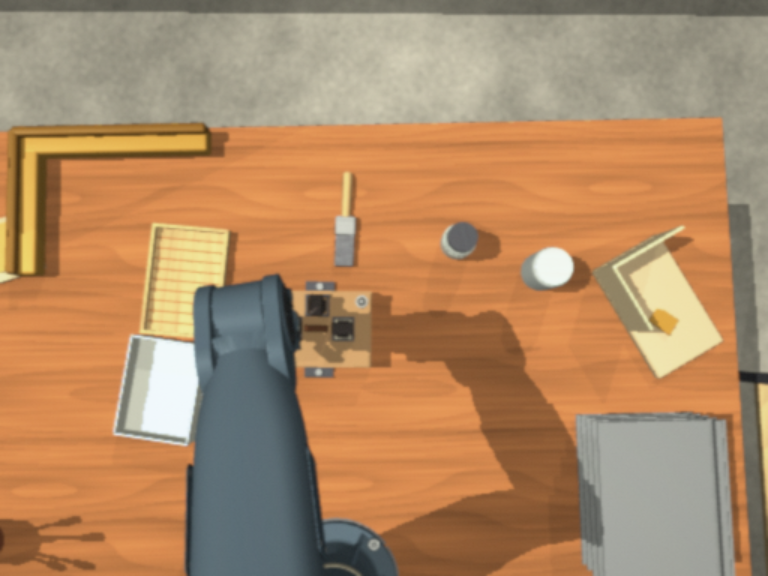

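```bash
cat >> h.py <<'E'
def rectfit(f,uv,lx,ly,z,guess):
    "uv corners order (+x+y),(+x-y),(-x-y),(-x+y) local"
    from scipy.optimize import least_squares
    L=np.array([[lx,ly],[lx,-ly],[-lx,-ly],[-lx,ly]])/2000
    def P(x):
        c,s=np.cos(x[2]),np.sin(x[2]); return np.c_[L[:,0]*c-L[:,1]*s+x[0],L[:,0]*s+L[:,1]*c+x[1],np.full(4,z)]
    r=least_squares(lambda x:(proj(f,P(x))-np.array(uv)).ravel(),guess); print("fit",np.round(r.x,4),"res",np.round(r.fun,1)); return r.x
E
python3 - <<'E'
from h import *
im=cv2.imread("pics/a_top.png")[135:310,65:170]
cv2.imwrite("pics/c1.png",cv2.resize(im,None,fx=3.4,fy=3.4,interpolation=cv2.INTER_CUBIC))
E
```

```text
(no output)
```

View pics/c1.png

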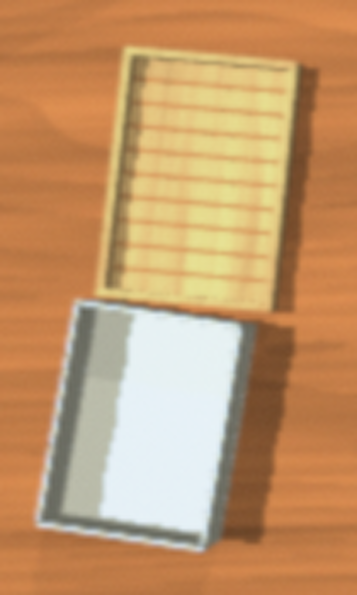

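```bash
python3 -m inch '[[1,0,0,-4,0,0,0],[1,0,0,-8,0,0,0],[1,0,0,-15,0,0,0],[1,0,0,-35,0,0,0],[1,0,0,-65,0,0,0],[1,0,0,-65,0,0,0]]'; python3 -c "
from h import *
st(); f=snap('wrist','b7',1.5)"
```

```text
time_s: 11.0
tool_pos: [0.5187, 0.0766, 0.173]
tool_rot: [0.002, 0.718, 0.696, 0.003]
wrist_force: [1.0, 0.3, -0.0]
width: 0.0233
t 11.0 tcp [0.5187 0.0766 0.173 ] yang -0.0307 z [ 0.008  0.002 -1.   ] F [ 1.   0.3 -0. ] w 23.3 j [ 0.15  0.26 -0.14  1.17  0.    1.75]
```

View pics/b7.png

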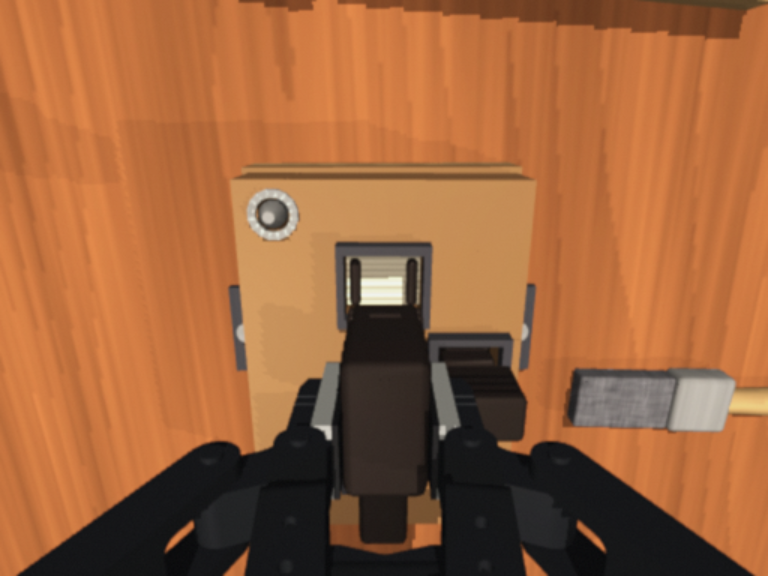

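Run:
```python
from h import *
f=bot.grab_frame("top")
u=lambda x,y:(x/3.4+65,y/3.4+135)
rectfit(f,[u(77,300),u(248,320),u(207,548),u(38,526)],200,150,.055,[.398,.345,0])
rectfit(f,[u(124,47),u(299,63),u(272,310),u(97,294)],230,160,.022,[.62,.3,0])
look(f,["tub","tray"])
```

```text
fit [ 0.4018  0.3401 -0.1614] res [ 0.2 -0.5 -1.   0.6  0.4  0.3  0.4 -0.4]
fit [ 0.6208  0.3007 -0.1088] res [ 0.4 -0.2 -0.3 -0.4 -0.1  0.3 -0.1  0.4]
tub [([0.3971, 0.3465, 0.0031], 0.68), ([0.5165, 0.0232, 0.0989], 0.51)]
tray [([0.6193, 0.3028, -0.0007], 0.78)]
```

Run:
```python
from h import *
go([.343,.352,.16],1.41);go([.343,.352,.042],1.41)
```

```text
shift [ 270.3 -181.6    8.4] rot [ 1.000e-03  0.000e+00 -1.441e+00] dist 326.0 rows>= 11
shift [ 270.2 -181.7  126.4] rot [ 1.000e-03  0.000e+00 -1.441e+00] dist 349.0 rows>= 11
```

```bash
python3 -m inch '[[1,30,-20,0,0,0,-0.14],[1,60,-40,0,0,0,-0.28],[1,90,-60,0,0,0,-0.42],[1,120,-80,0,0,0,-0.56],[1,150,-100,0,0,0,-0.7],[1,180,-120,0,0,0,-0.85],[1,210,-140,5,0,0,-1.0],[1,240,-160,8,0,0,-1.15],[1,270,-182,10,0,0,-1.3],[1,270,-182,10,0,0,-1.441],[1,270,-182,40,0,0,-1.441],[1,270,-182,75,0,0,-1.441],[1,270,-182,100,0,0,-1.441],[1,270,-182,115,0,0,-1.441],[1,270,-182,122,0,0,-1.441],[1,270,-182,126,0,0,-1.441],[1,270,-182,126,0,0,-1.441]]'; python3 -c "
from h import *
st(); f=snap('wrist','b8',1.5)"
```

```text
time_s: 12.9
tool_pos: [0.3427, 0.3517, 0.0422]
tool_rot: [0.0, 0.08, 0.997, 0.0]
wrist_force: [-0.4, 0.2, -0.8]
width: 0.0234
t 12.9 tcp [0.3427 0.3517 0.0422] yang 1.4103 z [ 0.001  0.    -1.   ] F [-0.4  0.2 -0.8] w 23.4 j [ 0.8   0.32 -0.42  0.83 -0.    0.96]
```

View pics/b8.png

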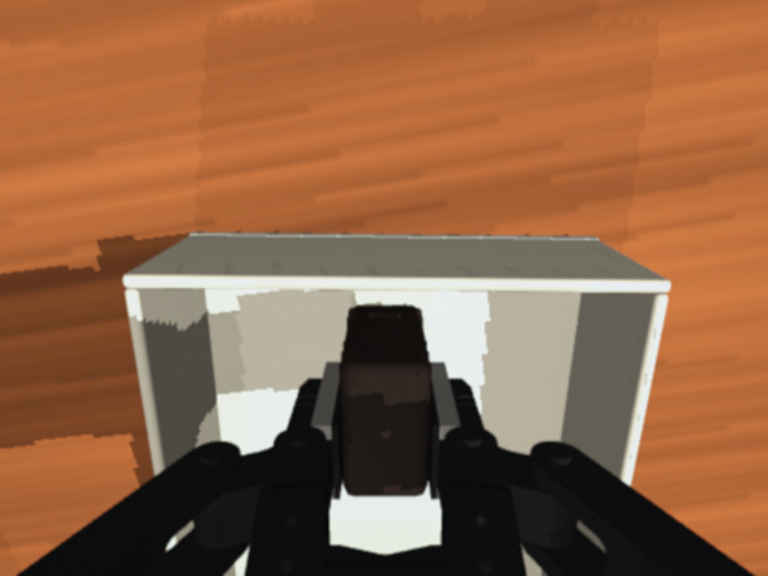

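```bash
python3 -m inch '[[1,0,0,2,0,0,0],[1,0,0,3,0,0,0],[0.2,0,0,3,0,0,0],[-0.1,0,0,3,0,0,0],[-0.1,0,0,3,0,0,0],[-0.1,0,0,3,0,0,0],[-0.1,0,0,-20,0,0,0],[-0.1,0,0,-60,0,0,0],[-0.2,0,0,-110,0,0,0],[-1,0,0,-110,0,0,0]]'
python3 - <<'E'
from h import *
st(); f=snap('wrist','b9',1.5)
c,s=np.cos(-.033),np.sin(-.033)
g2=[.516+.052*s*1,.0244-.052*c]; print(g2)
go([.5145,-.0277,.16],-.031);go([.5145,-.0277,.087],-.031)
E
```

```text
time_s: 13.95
tool_pos: [0.3449, 0.3541, 0.1585]
tool_rot: [0.004, 0.08, 0.997, 0.004]
wrist_force: [0.4, 0.4, 0.1]
width: 0.0643
t 13.95 tcp [0.3449 0.3541 0.1585] yang 1.4103 z [ 0.008  0.007 -1.   ] F [0.4 0.4 0.1] w 64.3 j [ 0.8   0.22 -0.24  1.11 -0.    0.96]
[np.float64(0.5142843114370418), np.float64(-0.027571688569402227)]
shift [-229.1 -348.8   -5.2] rot [ 0.008 -0.     1.441] dist 417.0 rows>= 11
shift [-228.7 -349.3   67.8] rot [ 0.008 -0.     1.441] dist 423.0 rows>= 11
```

View pics/b9.png

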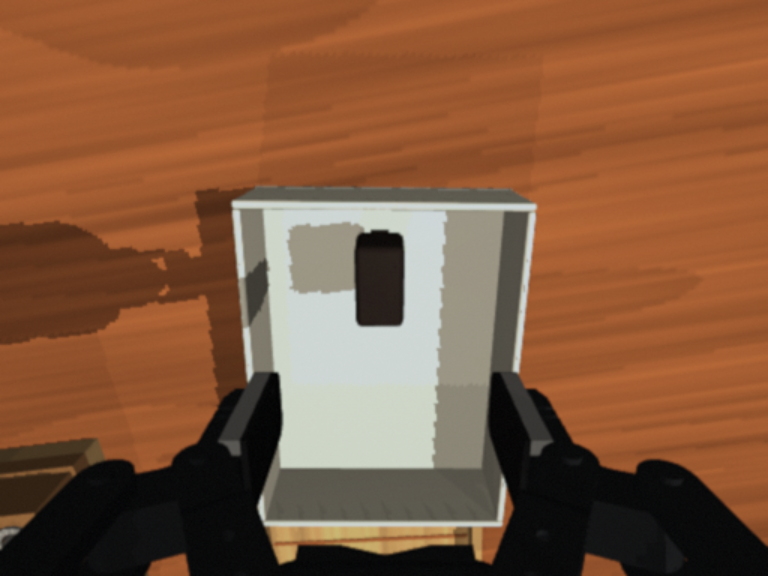

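```bash
python3 -m inch '[[-1,-25,-40,-5,0,0,0.14],[-1,-50,-80,-5,0,0,0.28],[-1,-75,-120,-5,0,0,0.42],[-1,-100,-160,-5,0,0,0.56],[-1,-130,-200,-5,0,0,0.7],[-1,-160,-240,-5,0,0,0.85],[-1,-185,-280,-5,0,0,1.0],[-1,-210,-320,-5,0,0,1.15],[-1,-229,-349,-5,0,0,1.3],[-1,-229,-349,-5,0,0,1.441],[-1,-229,-349,10,0,0,1.441],[-1,-229,-349,40,0,0,1.441],[-1,-229,-349,58,0,0,1.441],[-1,-229,-349,68,0.008,0,1.441],[-1,-229,-349,68,0.008,0,1.441]]'; python3 -c "
from h import *
st(); f=snap('wrist','b10',1.5); go([.5143,-.0277,.0868],-.031)"
```

```text
time_s: 15.5
tool_pos: [0.5137, -0.0273, 0.0851]
tool_rot: [-0.001, 0.718, 0.696, -0.001]
wrist_force: [-0.1, 0.5, 0.3]
width: 0.0856
t 15.5 tcp [ 0.5137 -0.0273  0.0851] yang -0.0306 z [-0.004  0.    -1.   ] F [-0.1  0.5  0.3] w 85.6 j [-0.05  0.32 -0.3   0.96  0.    1.55]
shift [-0.4 -0.1 -0.6] rot [-0.002 -0.     0.001] dist 1.0 rows>= 2
```

View pics/b10.png

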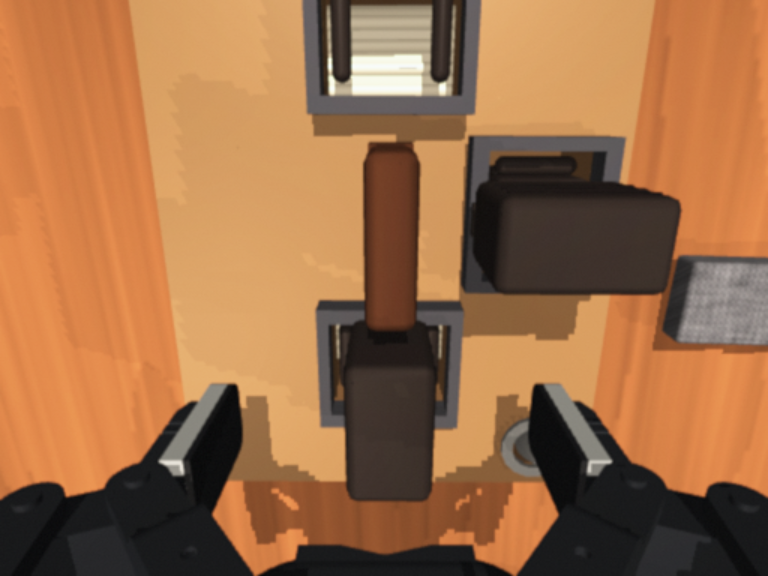

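```bash
python3 -m inch '[[0.2,0,1,0,0,0,0],[0.5,0,1,0,0,0,0],[0.8,0,1,0,0,0,0],[1,0,1,0,0,0,0],[1,0,1,0,0,0,0],[1,0,1,0,0,0,0],[1,0,1,0,0,0,0],[1,0,1,0,0,0,0]]' 50; python3 -c "
from h import *
st()"; python3 -m inch '[[1,0,1.9,-0.9,0.09,0,0],[1,0,3.7,-1.7,0.185,0,0],[1,0,3.7,-1.7,0.185,0,0],[1,0,1.2,-2.5,0.06,0,0],[1,0,-1.2,-3.2,-0.06,0,0],[1,0,-3.7,-3.6,-0.185,0,0],[1,0,-3.7,-3.6,-0.185,0,0],[1,0,-1.2,-4.5,-0.06,0,0],[1,0,1.2,-5.2,0.06,0,0],[1,0,3.7,-5.6,0.185,0,0],[1,0,3.7,-5.6,0.185,0,0],[1,0,1.2,-6.5,0.06,0,0],[1,0,-1.2,-7.2,-0.06,0,0],[1,0,-3.7,-7.6,-0.185,0,0],[1,0,-3.7,-7.6,-0.185,0,0],[1,0,-1.9,-7.8,-0.09,0,0],[1,0,0,-8,0,0,0],[1,0,0,-8,0,0,0]]' 50
python3 -c "
from h import *
st(); snap('wrist','b11',1.5);snap('side','b12',1.5)"
```

```text
time_s: 16.35
tool_pos: [0.5155, -0.0274, 0.0867]
tool_rot: [-0.001, 0.718, 0.696, -0.0]
wrist_force: [-1.7, 0.5, 5.3]
width: 0.0227
t 16.35 tcp [ 0.5155 -0.0274  0.0867] yang -0.0305 z [-0.001  0.001 -1.   ] F [-1.7  0.5  5.3] w 22.7 j [-0.05  0.32 -0.29  0.96  0.    1.55]
time_s: 18.15
tool_pos: [0.5182, -0.0275, 0.0954]
tool_rot: [-0.002, 0.718, 0.696, -0.001]
wrist_force: [-4.6, 0.4, -2.0]
width: 0.0233
t 18.15 tcp [ 0.5182 -0.0275  0.0954] yang -0.0305 z [-0.004  0.    -1.   ] F [-4.6  0.4 -2. ] w 23.3 j [-0.05  0.31 -0.27  0.99  0.    1.55]
```

View pics/b11.png

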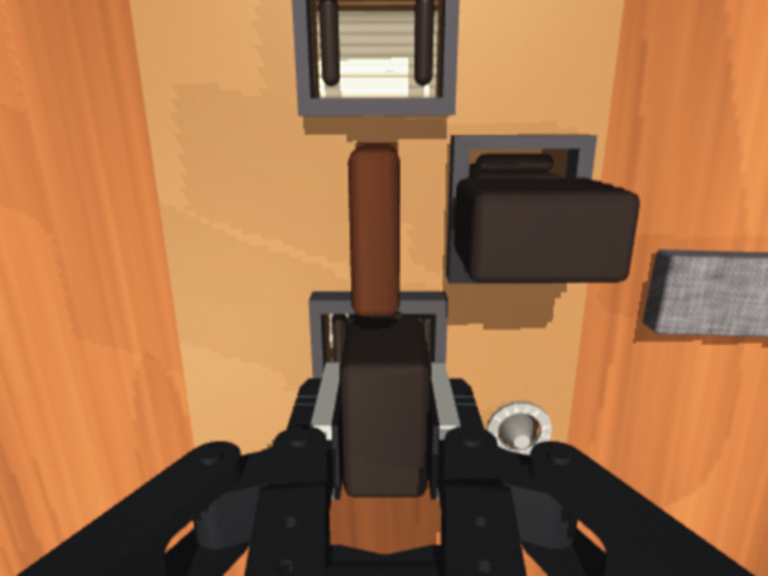

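View pics/b12.png

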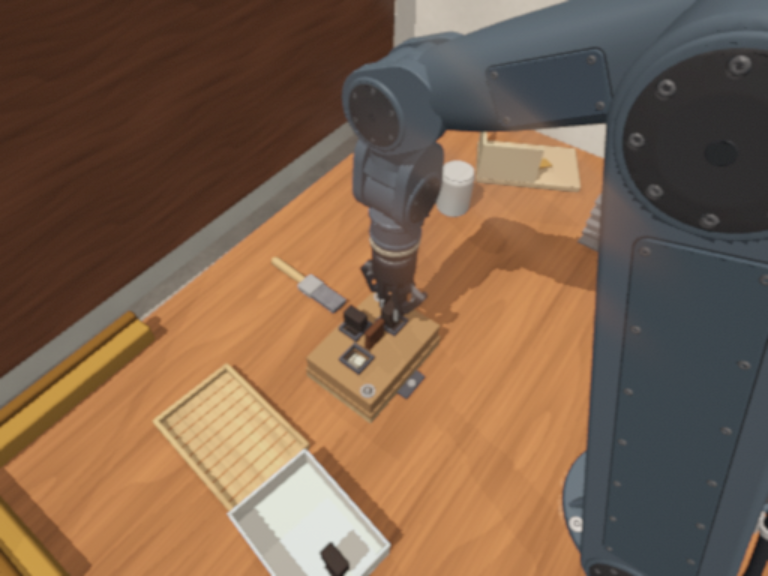

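```bash
python3 -m inch '[[1,0,0,-0.9,0.09,0,0],[1,0,1.8,-1.7,0.185,0,0],[1,0,1.8,-1.7,0.185,0,0],[1,0,-0.8,-2.5,0.06,0,0],[1,0,-3.2,-3.2,-0.06,0,0],[1,0,-5.8,-3.6,-0.185,0,0],[1,0,-5.8,-3.6,-0.185,0,0],[1,0,-3.2,-4.5,-0.06,0,0],[1,0,-0.8,-5.2,0.06,0,0],[1,0,1.8,-5.6,0.185,0,0],[1,0,1.8,-5.6,0.185,0,0],[1,0,-0.8,-6.5,0.06,0,0],[1,0,-3.2,-7.2,-0.06,0,0],[1,0,-5.8,-7.6,-0.185,0,0],[1,0,-5.8,-7.6,-0.185,0,0],[1,0,-3.9,-7.8,-0.09,0,0],[1,0,-2,-8,0,0,0],[1,0,-2,-9,0,0,0]]' 50; python3 -m inch '[[1,0,0,-4,0,0,0],[1,0,0,-8,0,0,0],[1,0,0,-15,0,0,0],[1,0,0,-35,0,0,0],[1,0,0,-60,0,0,0],[1,0,0,-60,0,0,0]]'
python3 -c "
from h import *
st(); f=snap('wrist','b13',1.5); f=snap('top','b13t',1.5); look(f,['tub']); go([.400,.343,.165],1.41);go([.400,.343,.0415],1.41)"
```

```text
time_s: 20.05
tool_pos: [0.5186, -0.0276, 0.105]
tool_rot: [-0.001, 0.718, 0.696, -0.001]
wrist_force: [0.4, -0.0, -0.1]
width: 0.023
time_s: 20.65
tool_pos: [0.5199, -0.0277, 0.1688]
tool_rot: [0.001, 0.718, 0.696, 0.001]
wrist_force: [-0.1, 0.4, -0.6]
width: 0.0229
t 20.65 tcp [ 0.5199 -0.0277  0.1688] yang -0.0305 z [ 0.004 -0.    -1.   ] F [-0.1  0.4 -0.6] w 22.9 j [-0.05  0.26 -0.15  1.16  0.    1.55]
tub [([0.628, -0.4355, 0.0026], 0.68), ([0.3976, 0.3457, 0.0034], 0.58)]
shift [ 366.8 -129.5    0.5] rot [-1.00e-03 -1.00e-03 -1.44e+00] dist 389.0 rows>= 11
shift [ 366.8 -129.3  124. ] rot [-1.00e-03 -1.00e-03 -1.44e+00] dist 408.0 rows>= 11
```

View pics/b13.png

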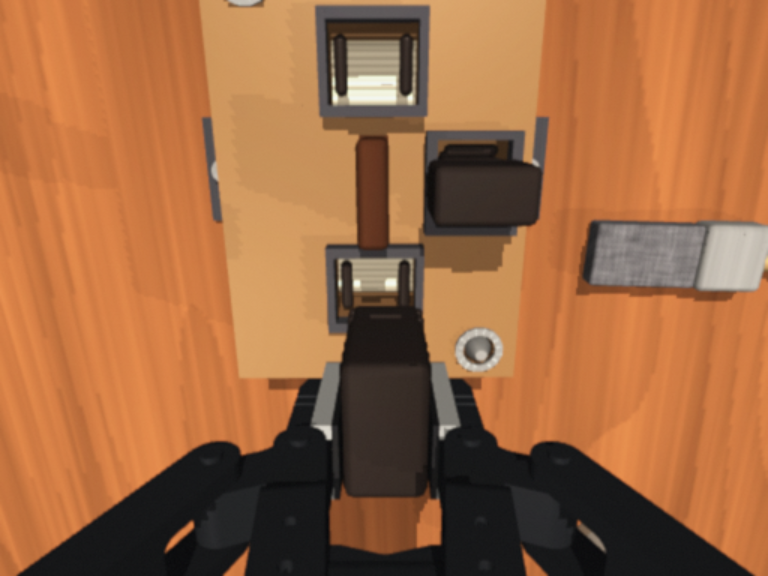

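View pics/b13t.png

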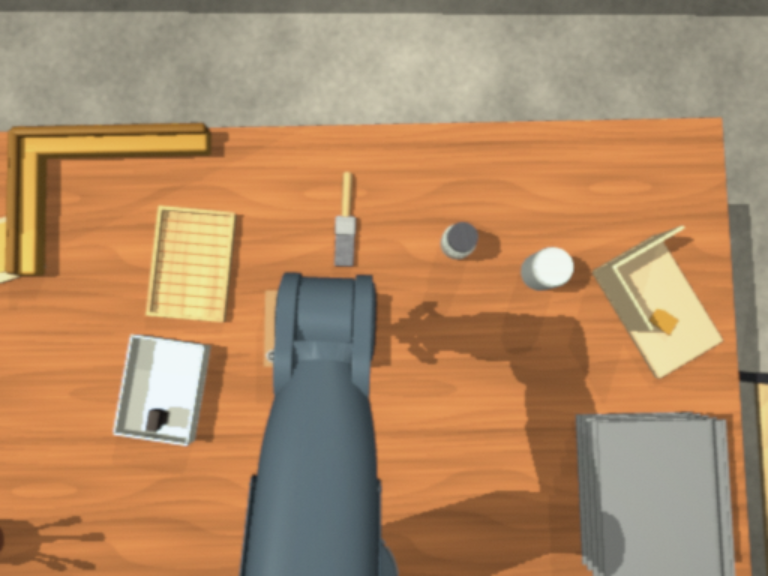

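```bash
python3 -m inch '[[1,40,-13,-8,0,0,-0.1],[1,80,-26,-8,0,0,-0.25],[1,120,-40,-8,0,0,-0.4],[1,160,-55,-8,0,0,-0.55],[1,200,-70,-8,0,0,-0.7],[1,240,-85,-8,0,0,-0.85],[1,280,-100,-5,0,0,-1.0],[1,320,-115,0,0,0,-1.15],[1,350,-125,5,0,0,-1.3],[1,367,-129,10,0,0,-1.44],[1,367,-129,40,0,0,-1.44],[1,367,-129,75,0,0,-1.44],[1,367,-129,100,0,0,-1.44],[1,367,-129,115,0,0,-1.44],[1,367,-129,122,0,0,-1.44],[1,367,-129,125,0,0,-1.44],[1,367,-129,125,0,0,-1.44]]'; python3 -c "
from h import *
st(); f=snap('wrist','b14',1.5)"
```

```text
time_s: 22.5
tool_pos: [0.4001, 0.343, 0.0408]
tool_rot: [-0.001, 0.081, 0.997, 0.0]
wrist_force: [-0.3, -0.7, -0.3]
width: 0.0233
t 22.5 tcp [0.4001 0.343  0.0408] yang 1.4096 z [-0.002  0.    -1.   ] F [-0.3 -0.7 -0.3] w 23.3 j [ 0.71  0.38 -0.34  0.86  0.    0.87]
```

View pics/b14.png

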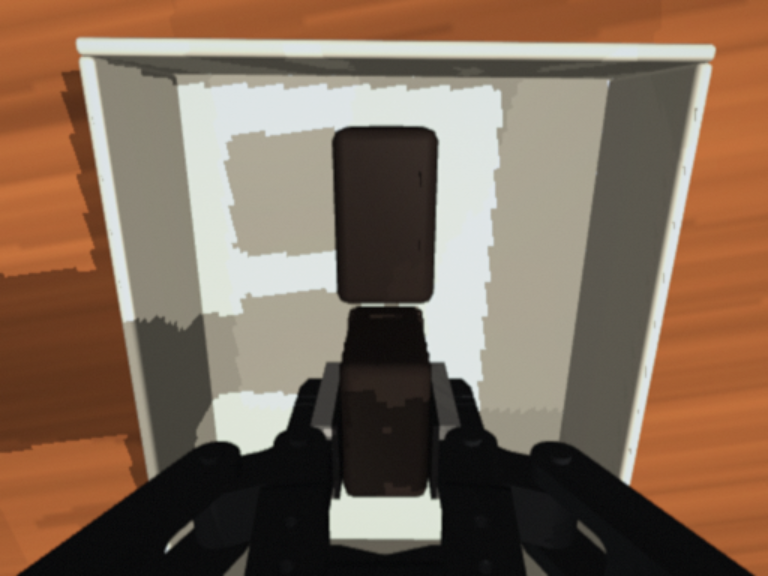

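```bash
python3 -m inch '[[1,0,0,1.5,0,0,0],[0.2,0,0,2,0,0,0],[-0.1,0,0,2,0,0,0],[-0.1,0,0,2,0,0,0],[-0.1,0,0,2,0,0,0],[-0.1,0,0,-20,0,0,0],[-0.1,0,0,-60,0,0,0],[-0.2,0,0,-110,0,0,0],[-0.5,0,0,-120,0,0,0]]'; python3 -c "
from h import *
st(); go([.563,.0235,.165],1.54);go([.563,.0235,.0855],1.54)"
```

```text
time_s: 23.45
tool_pos: [0.4023, 0.3447, 0.1659]
tool_rot: [0.002, 0.081, 0.997, 0.003]
wrist_force: [0.8, 1.0, 0.5]
width: 0.0631
t 23.45 tcp [0.4023 0.3447 0.1659] yang 1.4095 z [ 0.004  0.005 -1.   ] F [0.8 1.  0.5] w 63.1 j [ 0.71  0.27 -0.14  1.15  0.    0.87]
shift [-2.102e+02 -2.912e+02 -1.000e-01] rot [ 0.006  0.004 -0.13 ] dist 359.0 rows>= 9
shift [-209.9 -291.7   79.4] rot [ 0.006  0.004 -0.13 ] dist 368.0 rows>= 9
```

```bash
python3 -m inch '[[-0.7,-30,-42,0,0,0,-0.02],[-1,-60,-84,0,0,0,-0.04],[-1,-90,-126,0,0,0,-0.06],[-1,-120,-168,0,0,0,-0.08],[-1,-150,-210,0,0,0,-0.1],[-1,-180,-252,0,0,0,-0.12],[-1,-205,-284,0,0.006,0.004,-0.13],[-1,-210,-292,0,0.006,0.004,-0.13],[-1,-210,-292,10,0.006,0.004,-0.13],[-1,-210,-292,35,0.006,0.004,-0.13],[-1,-210,-292,50,0.006,0.004,-0.13],[-1,-210,-292,50,0.006,0.004,-0.13]]'; python3 -c "
from h import *
st(); f=snap('wrist','b15',1.5); go([.563,.0235,.0855],1.54)"
```

```text
time_s: 24.65
tool_pos: [0.5604, 0.0244, 0.1122]
tool_rot: [-0.003, 0.015, 1.0, -0.0]
wrist_force: [-0.8, 0.5, 0.5]
width: 0.0854
t 24.65 tcp [0.5604 0.0244 0.1122] yang 1.541 z [-0.005 -0.    -1.   ] F [-0.8  0.5  0.5] w 85.4 j [ 0.04  0.37 -0.14  1.07  0.    0.07]
shift [-1.8 -0.8 28.1] rot [-0.    -0.003  0.001] dist 28.0 rows>= 2
```

View pics/b15.png

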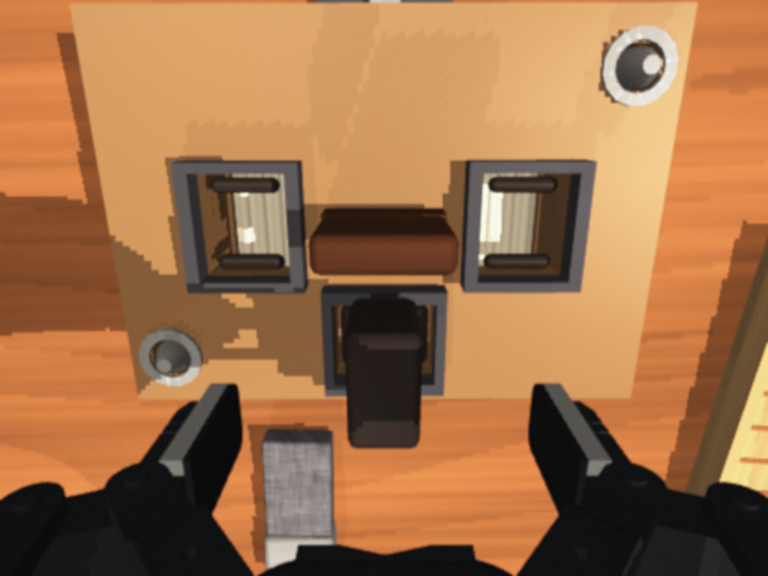

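```bash
python3 -m inch '[[-1,-2,0,15,0,-0.003,0],[-1,-2,0,25,0,-0.003,0],[-1,-2,0,28,0,-0.003,0],[-1,-2,0,28,0,-0.003,0],[0.2,-2,0,27.5,0,-0.003,0],[0.5,-2,0,27,0,-0.003,0],[0.8,-2,0,26.5,0,-0.003,0],[1,-2,0,26.5,0,-0.003,0],[1,-2,0,26.5,0,-0.003,0],[1,-2,0,26.5,0,-0.003,0],[1,-2,0,26.5,0,-0.003,0],[1,-2,0,26.5,0,-0.003,0]]' 50; python3 -c "
from h import *
st()"; python3 -m inch '[[1,0,1.9,-0.9,0.09,0,0],[1,0,3.7,-1.7,0.185,0,0],[1,0,3.7,-1.7,0.185,0,0],[1,0,1.2,-2.5,0.06,0,0],[1,0,-1.2,-3.2,-0.06,0,0],[1,0,-3.7,-3.6,-0.185,0,0],[1,0,-3.7,-3.6,-0.185,0,0],[1,0,-1.2,-4.5,-0.06,0,0],[1,0,1.2,-5.2,0.06,0,0],[1,0,3.7,-5.6,0.185,0,0],[1,0,3.7,-5.6,0.185,0,0],[1,0,1.2,-6.5,0.06,0,0],[1,0,-1.2,-7.2,-0.06,0,0],[1,0,-3.7,-7.6,-0.185,0,0],[1,0,-3.7,-7.6,-0.185,0,0],[1,0,-1.9,-7.8,-0.09,0,0],[1,0,0,-8,0,0,0],[1,0,0,-8,0,0,0]]' 50
python3 -c "
from h import *
st(); snap('wrist','b16',1.5)"
```

```text
time_s: 25.9
tool_pos: [0.5635, 0.0242, 0.0875]
tool_rot: [0.0, 0.015, 1.0, -0.0]
wrist_force: [-0.3, -0.9, 5.6]
width: 0.0233
t 25.9 tcp [0.5635 0.0242 0.0875] yang 1.5409 z [ 0.001 -0.    -1.   ] F [-0.3 -0.9  5.6] w 23.3 j [ 0.04  0.39 -0.18  1.   -0.    0.07]
time_s: 27.7
tool_pos: [0.5639, 0.0252, 0.0959]
tool_rot: [0.001, 0.014, 1.0, -0.002]
wrist_force: [0.5, -4.9, -0.0]
width: 0.0233
t 27.7 tcp [0.5639 0.0252 0.0959] yang 1.543 z [ 0.002 -0.004 -1.   ] F [ 0.5 -4.9 -0. ] w 23.3 j [ 0.05  0.38 -0.17  1.02 -0.    0.07]
```

View pics/b16.png

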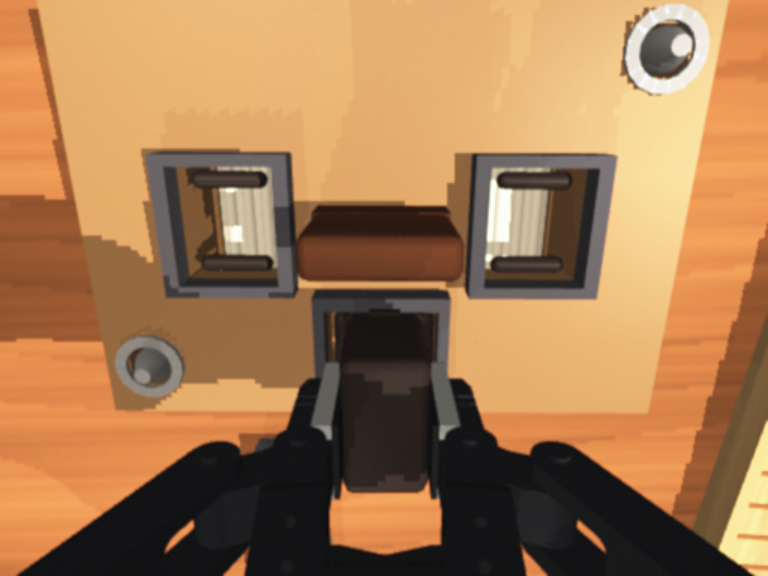

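```bash
python3 -m inch '[[1,0,1.4,-0.9,0.09,0,0],[1,0,3.2,-1.7,0.185,0,0],[1,0,3.2,-1.7,0.185,0,0],[1,0,0.7,-2.5,0.06,0,0],[1,0,-1.7,-3.2,-0.06,0,0],[1,0,-4.2,-3.6,-0.185,0,0],[1,0,-4.2,-3.6,-0.185,0,0],[1,0,-1.7,-4.5,-0.06,0,0],[1,0,0.7,-5.2,0.06,0,0],[1,0,3.2,-5.6,0.185,0,0],[1,0,3.2,-5.6,0.185,0,0],[1,0,0.7,-6.5,0.06,0,0],[1,0,-1.7,-7.2,-0.06,0,0],[1,0,-4.2,-7.6,-0.185,0,0],[1,0,-4.2,-7.6,-0.185,0,0],[1,0,-2.4,-7.8,-0.09,0,0],[1,0,-0.5,-8,0,0,0],[1,0,-0.5,-9,0,0,0]]' 50; python3 -m inch '[[1,0,0,-4,0,0,0],[1,0,0,-8,0,0,0],[1,0,0,-15,0,0,0],[1,0,0,-35,0,0,0],[1,0,0,-60,0,0,0],[1,0,0,-60,0,0,0]]'
python3 -c "
from h import *
st(); f=snap('wrist','b17',1.5); f=snap('top','b17t',1.5); look(f,['tub','tray']); go([.458,.334,.165],1.41);go([.458,.334,.0395],1.41)"
```

```text
time_s: 29.55
tool_pos: [0.5639, 0.0256, 0.1051]
tool_rot: [0.001, 0.013, 1.0, -0.002]
wrist_force: [-0.8, 0.5, -1.2]
width: 0.0231
time_s: 30.15
tool_pos: [0.5655, 0.0254, 0.1687]
tool_rot: [0.004, 0.013, 1.0, -0.001]
wrist_force: [0.7, -0.0, -1.3]
width: 0.0231
t 30.15 tcp [0.5655 0.0254 0.1687] yang 1.5442 z [ 0.008 -0.003 -1.   ] F [ 0.7 -0.  -1.3] w 23.1 j [ 0.05  0.33 -0.05  1.19 -0.    0.07]
tub [([0.3971, 0.3466, 0.0017], 0.79)]
tray [([0.6561, 0.2905, -0.0005], 0.58)]
shift [113.3 305.7  -1.8] rot [-0.004  0.002  0.135] dist 326.0 rows>= 8
shift [113.5 306.1 123.7] rot [-0.004  0.002  0.135] dist 349.0 rows>= 8
```

View pics/b17.png

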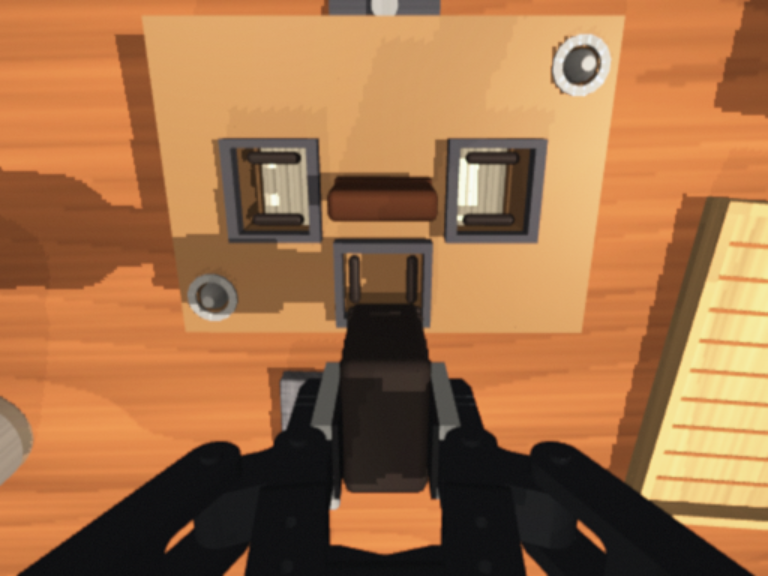

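View pics/b17t.png

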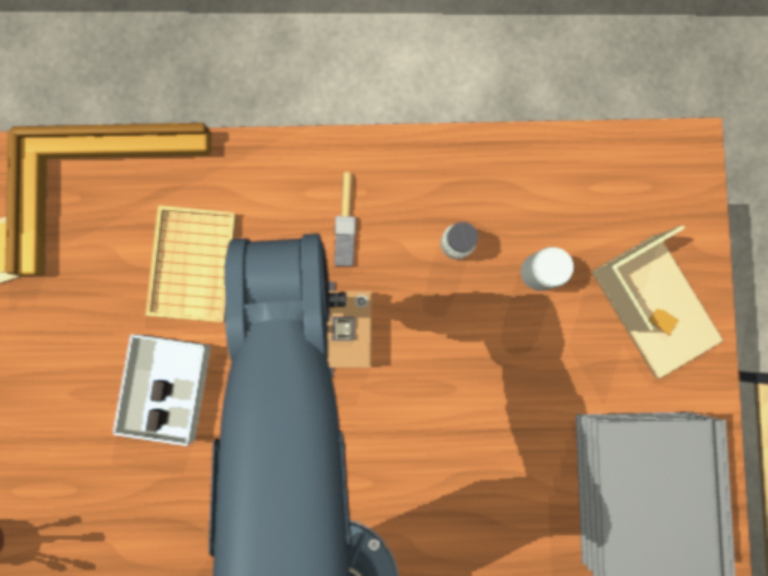

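```bash
python3 -m inch '[[1,15,40,-5,0,0,0.02],[1,30,80,-5,0,0,0.04],[1,45,120,-5,0,0,0.06],[1,60,160,-5,0,0,0.08],[1,75,200,-5,0,0,0.1],[1,90,240,-5,0,0,0.12],[1,105,280,-2,0,0,0.135],[1,114,306,0,0,0,0.135],[1,114,306,5,0,0,0.135],[1,114,306,35,-0.004,0,0.135],[1,114,306,70,-0.004,0,0.135],[1,114,306,100,-0.004,0,0.135],[1,114,306,115,-0.004,0,0.135],[1,114,306,121,-0.004,0,0.135],[1,114,306,124,-0.004,0,0.135],[1,114,306,124,-0.004,0,0.135]]'; python3 -c "
from h import *
st(); f=snap('wrist','b18',1.5)"
```

```text
time_s: 31.95
tool_pos: [0.4571, 0.3326, 0.0415]
tool_rot: [0.001, 0.081, 0.997, 0.0]
wrist_force: [-7.0, -5.3, 25.9]
width: 0.0229
t 31.95 tcp [0.4571 0.3326 0.0415] yang 1.4089 z [ 0.002  0.    -1.   ] F [-7.  -5.3 25.9] w 22.9 j [ 0.63  0.43 -0.24  0.89 -0.    0.79]
```

View pics/b18.png

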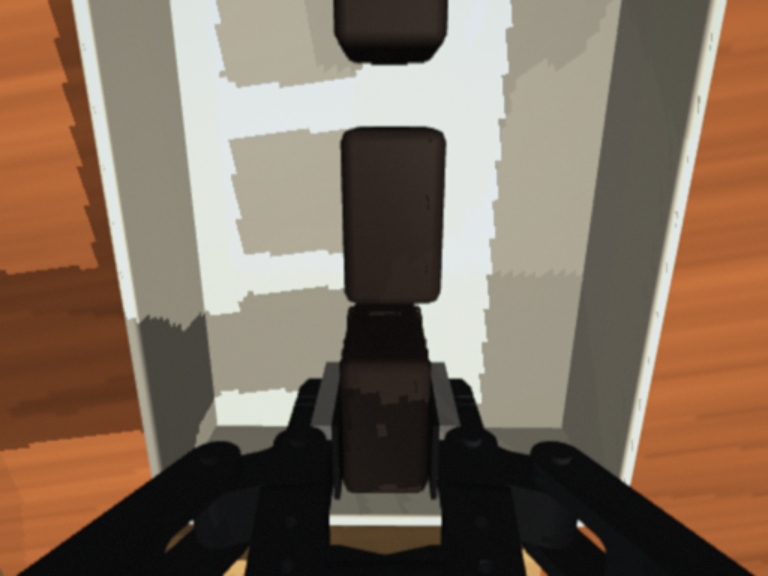

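```bash
python3 -m inch '[[1,0,0,-2.5,0,0,0],[0.2,0,0,-2.5,0,0,0],[-0.1,0,0,-2.5,0,0,0],[-0.1,0,0,-2.5,0,0,0],[-0.1,0,0,-2.5,0,0,0],[-0.1,0,0,-20,0,0,0],[-0.1,0,0,-60,0,0,0],[-0.2,0,0,-110,0,0,0],[-0.5,0,0,-160,0,0,0],[-0.8,0,0,-160,0,0,0]]'; python3 -c "
from h import *
st(); f=snap('wrist','b19',1.5); go([.516,.0244,.18],-.031);go([.516,.0244,.083],-.031)"
```

```text
time_s: 33.0
tool_pos: [0.4595, 0.3345, 0.2082]
tool_rot: [0.005, 0.081, 0.997, 0.004]
wrist_force: [-0.0, 0.2, -0.0]
width: 0.0761
t 33.0 tcp [0.4595 0.3345 0.2082] yang 1.4091 z [ 0.01   0.006 -1.   ] F [-0.   0.2 -0. ] w 76.1 j [ 0.63  0.31  0.03  1.28 -0.    0.79]
shift [-106.4 -296.2   24. ] rot [0.009 0.002 1.44 ] dist 316.0 rows>= 11
shift [-105.8 -296.8  121. ] rot [0.009 0.002 1.44 ] dist 337.0 rows>= 11
```

View pics/b19.png

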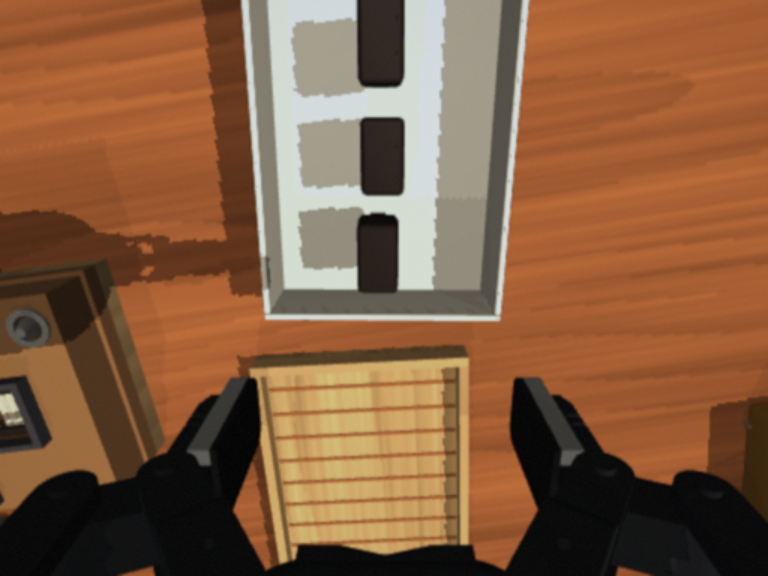

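All three bungs are standing in the tub, at about (380,40), (382,155) and (378,255) in the wrist view. Now I'll move above the bar grip.

```bash
python3 -m inch '[[-1,-10,-30,10,0,0,0.14],[-1,-22,-60,15,0,0,0.28],[-1,-34,-90,20,0,0,0.42],[-1,-46,-120,24,0,0,0.56],[-1,-58,-150,24,0,0,0.71],[-1,-70,-190,24,0,0,0.86],[-1,-82,-230,24,0,0,1.0],[-1,-94,-265,24,0,0,1.15],[-1,-106,-296,24,0,0,1.3],[-1,-106,-296,24,0.009,0.002,1.44],[-1,-106,-296,40,0.009,0.002,1.44],[-1,-106,-296,60,0.009,0.002,1.44],[-1,-106,-296,60,0.009,0.002,1.44]]'; python3 -c "
from h import *
st(); f=snap('wrist','b20',1.5); look(f,['grip','pin1']);go([.516,.0244,.083],-.031)"
```

```text
time_s: 34.35
tool_pos: [0.5136, 0.0246, 0.1407]
tool_rot: [-0.002, 0.718, 0.696, -0.002]
wrist_force: [-0.0, -0.3, -0.2]
width: 0.0851
t 34.35 tcp [0.5136 0.0246 0.1407] yang -0.0312 z [-0.006 -0.    -1.   ] F [-0.  -0.3 -0.2] w 85.1 j [ 0.05  0.27 -0.21  1.1   0.    1.65]
grip [([0.5156, 0.0213, 0.1048], 0.64)]
pin1 [([0.4649, 0.1134, 0.0771], 0.89), ([0.568, -0.0643, 0.0725], 0.62)]
shift [-0.6  0.3 61. ] rot [-0.001 -0.     0.   ] dist 61.0 rows>= 3
```

View pics/b20.png

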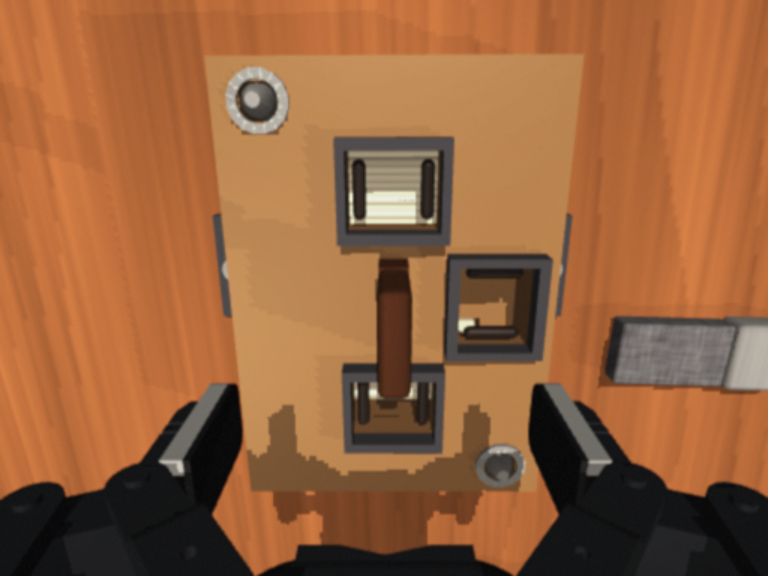

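```bash
python3 -m inch '[[-1,0,2,25,0,0,0],[-1,0,2,45,0,0,0],[-1,0,2,57,0,0,0],[-1,0,2,59,0,0,0],[-1,0,2,59,0,0,0],[0,0,2,59,0,0,0],[0.4,0,2,59,0,0,0],[0.7,0,2,59,0,0,0],[1,0,2,59,0,0,0],[1,0,2,59,0,0,0],[1,0,2,59,0,0,0],[1,0,2,59,0,0,0],[1,0,2,59,0,0,0]]' 70; python3 -c "
from h import *
st(); f=snap('wrist','b21',1.5)"
```

```text
time_s: 35.8
tool_pos: [0.5172, 0.0249, 0.0854]
tool_rot: [-0.001, 0.718, 0.696, -0.0]
wrist_force: [-3.0, 0.5, 4.9]
width: 0.0116
t 35.8 tcp [0.5172 0.0249 0.0854] yang -0.0306 z [-0.002  0.    -1.   ] F [-3.   0.5  4.9] w 11.6 j [ 0.05  0.32 -0.29  0.96  0.    1.65]
```

View pics/b21.png

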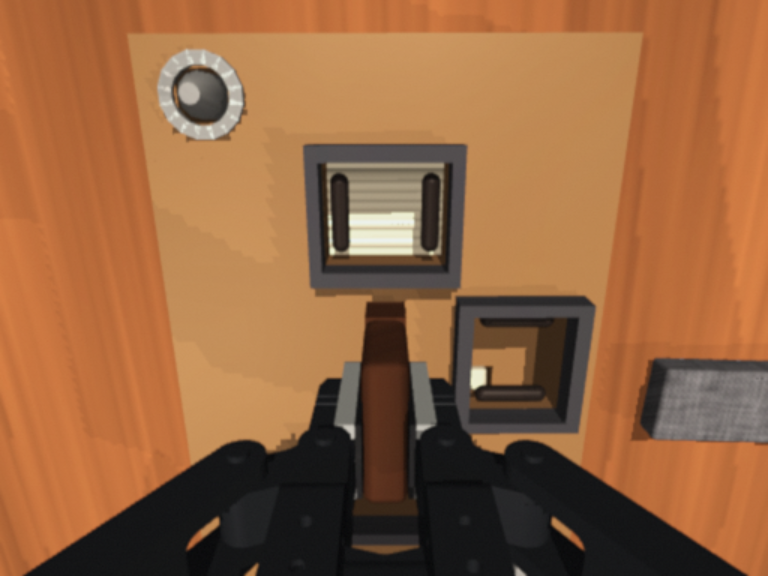

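```bash
python3 -m inch '[[1,0,0,-3,0,0,0],[1,0,0,-6,0,0,0],[1,0,0,-9,0,0,0],[1,0,0,-12,0,0,0],[1,0,0,-15,0,0,0],[1,0,0,-18,0,0,0],[1,0,0,-22,0,0,0],[1,0,0,-26,0,0,0],[1,0,0,-30,0,0,0],[1,0,0,-34,0,0,0],[1,0,0,-38,0,0,0],[1,0,0,-42,0,0,0],[1,0,0,-47,0,0,0],[1,0,0,-52,0,0,0],[1,0,0,-60,0,0,0],[1,0,0,-70,0,0,0],[1,0,0,-80,0,0,0],[1,0,0,-80,0,0,0]]' 70; python3 -c "
from h import *
st(); f=snap('side','b22',1.5); go([.43,-.33,.165],-.6);go([.43,-.33,.165],-.031)"
```

```text
time_s: 37.65
tool_pos: [0.5184, 0.025, 0.1672]
tool_rot: [0.0, 0.718, 0.696, 0.001]
wrist_force: [0.6, 0.3, -9.9]
width: 0.0121
t 37.65 tcp [0.5184 0.025  0.1672] yang -0.0306 z [ 0.001  0.001 -1.   ] F [ 0.6  0.3 -9.9] w 12.1 j [ 0.05  0.26 -0.16  1.16  0.    1.65]
shift [-357.5  -77.1    1.1] rot [ 0.    -0.001  0.569] dist 366.0 rows>= 9
shift [-357.5  -77.1    1.1] rot [ 0. -0.  0.] dist 366.0 rows>= 9
```

View pics/b22.png

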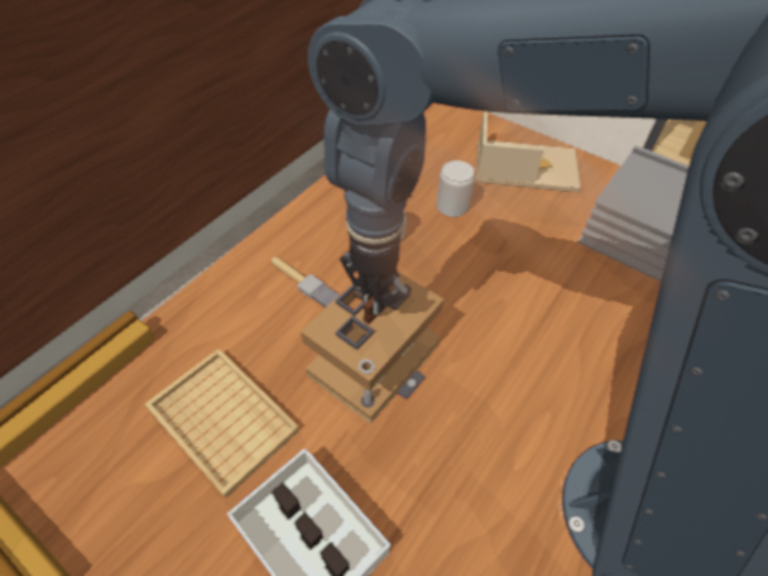

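```bash
python3 -m inch '[[1,-20,-4,0,0,0,0],[1,-55,-12,0,0,0,0],[1,-95,-20,0,0,0,0],[1,-135,-29,0,0,0,0],[1,-175,-38,0,0,0,0],[1,-215,-46,0,0,0,0],[1,-255,-55,0,0,0,0],[1,-295,-64,0,0,0,0],[1,-330,-71,1,0,0,0],[1,-350,-75,1,0,0,0],[1,-358,-77,10,0,0,0],[1,-358,-77,40,0,0,0],[1,-358,-77,70,0,0,0],[1,-358,-77,90,0,0,0],[1,-358,-77,100,0,0,0],[1,-358,-77,104,0,0,0],[1,-358,-77,104,0,0,0],[1,-358,-77,104,0,0,0]]' 70; python3 -c "
from h import *
st(); f=snap('side','b23',1.5); "
```

```text
time_s: 39.5
tool_pos: [0.4308, -0.3308, 0.0631]
tool_rot: [0.001, 0.718, 0.696, 0.0]
wrist_force: [-0.8, 0.1, -8.8]
width: 0.0117
t 39.5 tcp [ 0.4308 -0.3308  0.0631] yang -0.0304 z [ 0.002 -0.001 -1.   ] F [-0.8  0.1 -8.8] w 11.7 j [-0.66  0.38 -0.27  0.92  0.    0.95]
```

View pics/b23.png

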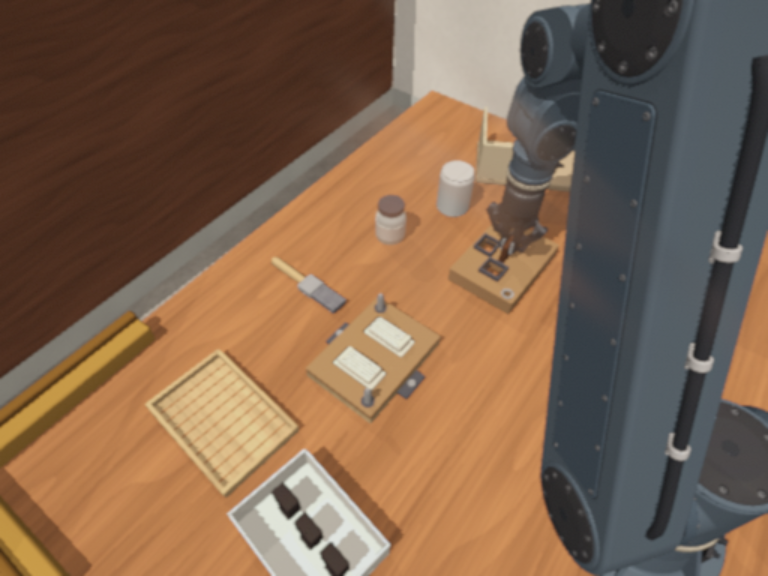

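Both castings stayed in the pockets, at about (360,367) and (390,337). I'll lower the top the last 8 mm.

```bash
python3 -m inch '[[1,0,0,2,0,0,0],[1,0,0,4,0,0,0],[1,0,0,5.5,0,0,0],[1,0,0,6.5,0,0,0],[1,0,0,7.3,0,0,0],[1,0,0,7.3,0,0,0],[1,0,0,7.3,0,0,0]]' 70; python3 -c "
from h import *
st()"
```

```text
time_s: 40.25
tool_pos: [0.4309, -0.3309, 0.0559]
tool_rot: [0.001, 0.718, 0.696, 0.0]
wrist_force: [-0.4, -0.2, -9.9]
width: 0.0117
t 40.25 tcp [ 0.4309 -0.3309  0.0559] yang -0.0305 z [ 0.002 -0.001 -1.   ] F [-0.4 -0.2 -9.9] w 11.7 j [-0.66  0.38 -0.28  0.91  0.    0.95]
```

```bash
python3 -m inch '[[1,0,0,0.5,0,0,0],[1,0,0,1,0,0,0],[1,0,0,1.5,0,0,0],[1,0,0,1.5,0,0,0]]' 70; python3 -c "
from h import *
st()"
```

```text
time_s: 40.65
tool_pos: [0.4311, -0.331, 0.0553]
tool_rot: [0.001, 0.718, 0.696, 0.001]
wrist_force: [-1.6, 2.6, 6.2]
width: 0.012
t 40.65 tcp [ 0.4311 -0.331   0.0553] yang -0.0304 z [ 0.003 -0.001 -1.   ] F [-1.6  2.6  6.2] w 12.0 j [-0.66  0.38 -0.28  0.9   0.    0.95]
```

```bash
python3 -m inch '[[0.6,0,0,-0.5,0,0,0],[0.2,0,0,-0.5,0,0,0],[-0.2,0,0,-0.5,0,0,0],[-0.5,0,0,-0.5,0,0,0],[-0.5,0,0,-0.5,0,0,0],[-0.5,0,0,-10,0,0,0],[-0.5,0,0,-40,0,0,0],[-0.5,0,0,-90,0,0,0],[-0.8,0,0,-130,0,0,0],[-1,0,0,-150,0,0,0]]'; python3 -c "
from h import *
st(); go([.51,.024,.20],1.54)"
```

```text
time_s: 41.65
tool_pos: [0.4317, -0.3315, 0.2099]
tool_rot: [0.004, 0.718, 0.696, 0.001]
wrist_force: [0.7, -0.1, -0.1]
width: 0.0852
t 41.65 tcp [ 0.4317 -0.3315  0.2099] yang -0.0303 z [ 0.007 -0.004 -1.   ] F [ 0.7 -0.1 -0.1] w 85.2 j [-0.66  0.27 -0.02  1.27  0.    0.95]
shift [357.8  67.4   8.9] rot [ 0.002  0.009 -1.57 ] dist 364.0 rows>= 12
```

```bash
python3 -m inch '[[-1,35,7,5,0,0,-0.14],[-1,70,14,5,0,0,-0.28],[-1,105,20,5,0,0,-0.42],[-1,140,27,5,0,0,-0.56],[-1,180,34,5,0,0,-0.7],[-1,220,41,5,0,0,-0.85],[-1,260,49,5,0,0,-1.0],[-1,300,56,5,0,0,-1.15],[-1,340,64,5,0,0,-1.3],[-1,358,67,5,0.002,0.009,-1.45],[-1,358,67,9,0.002,0.009,-1.57],[-1,358,67,9,0.002,0.009,-1.57],[-1,358,67,9,0.002,0.009,-1.57]]'; python3 -c "
from h import *
st(); f=snap('wrist','b24',1.5); look(f,['pin1','base','casting1','tray']);f=snap('top','b24t',1.5); look(f,['pin1','casting1','tray','tub'])"
```

```text
time_s: 42.95
tool_pos: [0.5095, 0.0241, 0.2003]
tool_rot: [0.0, 0.017, 1.0, 0.0]
wrist_force: [-1.0, -0.9, -0.4]
width: 0.0857
t 42.95 tcp [0.5095 0.0241 0.2003] yang 1.536 z [ 0.  0. -1.] F [-1.  -0.9 -0.4] w 85.7 j [ 0.05  0.22 -0.11  1.23  0.    0.08]
pin1 [([0.4648, 0.1133, 0.0771], 0.94), ([0.5687, -0.068, 0.072], 0.74)]
base [([0.5243, 0.0259, 0.0024], 0.82)]
casting1 [([0.5176, 0.0737, 0.0146], 0.81), ([0.5118, -0.0161, 0.0132], 0.56)]
tray [([0.658, 0.293, 0.0003], 0.93)]
pin1 [([0.5688, -0.0639, 0.0763], 0.93)]
casting1 [([0.5152, -0.0162, 0.0131], 0.78), ([0.4311, -0.2753, 0.0454], 0.69), ([0.4891, -0.42, -0.0032], 0.46)]
tray [([0.3416, 0.3521, 0.0038], 0.74), ([0.6595, 0.2899, 0.0], 0.65)]
tub [([0.3982, 0.3446, 0.0032], 0.63)]
```

View pics/b24.png

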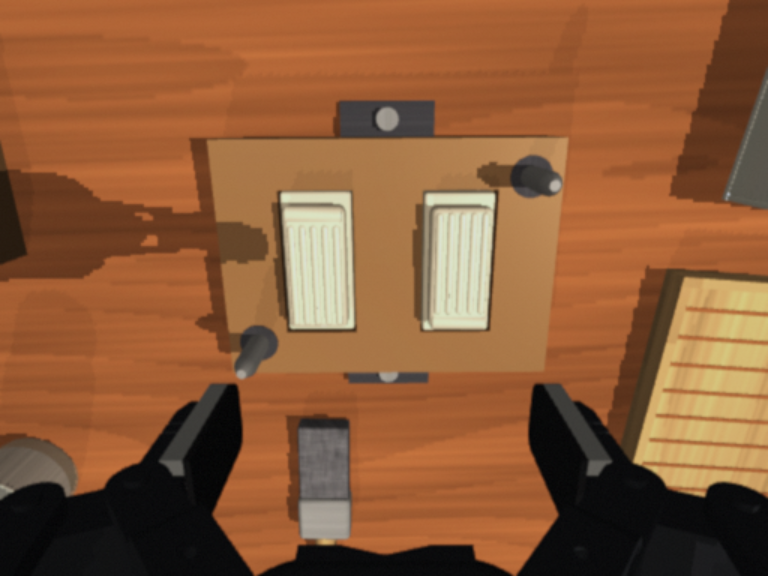

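View pics/b24t.png

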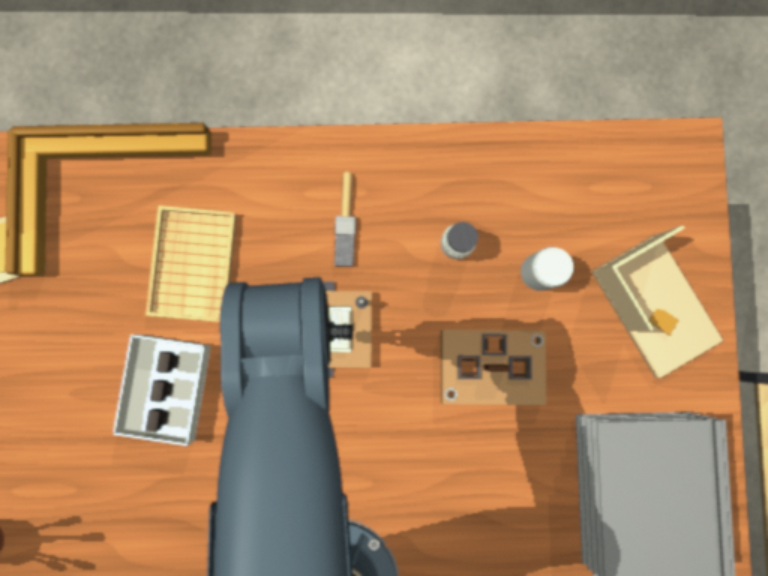

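Run:
```python
from h import *
f=bot.grab_frame("wrist")
d=lambda *p:[(x/1.5,y/1.5) for x,y in p]
b=rectfit(f,d((545,371),(229,373),(208,139),(567,137)),156,216,.030,[.516,.024,-.03])
c1=rectfit(f,d((489,330),(421,330),(424,192),(497,192)),95,47,.030,[.516,.07,-.03])
c2=rectfit(f,d((355,330),(288,331),(280,191),(352,191)),95,47,.030,[.516,-.02,-.03])
ft=bot.grab_frame("top")
t=rectfit(ft,d((158,206),(236,213),(223,322),(147,316)),230,160,.022,[.656,.29,-.1])
go([c1[0],c1[1],.10],1.54);go([c1[0],c1[1],.0325],1.54)
```

```text
fit [ 0.5147  0.0246 -0.0288] res [-1.3  0.4  2.  -0.2 -1.4 -0.3  0.8  0.1]
fit [ 0.5166  0.07   -0.0258] res [ 0.4  1.3 -0.6  1.6 -1.  -1.   1.2 -1.4]
fit [ 0.5134 -0.0195 -0.0343] res [ 1.   1.3 -0.8  0.6 -1.6 -0.8  1.3 -0.7]
fit [ 0.656   0.288  -0.1072] res [ 0.6  0.1 -0.7 -0.2  0.4  0.3 -0.3 -0.2]
shift [-5.6 46.  99.9] rot [ 0.     0.    -0.001] dist 110.0 rows>= 4
shift [ -5.5  46.  167.4] rot [ 0.     0.    -0.001] dist 174.0 rows>= 5
```

```bash
python3 -m inch '[[-1,-6,25,20,0,0,0],[-1,-6,46,60,0,0,0],[-1,-6,46,100,0,0,0],[-1,-6,46,135,0,0,0],[-1,-6,46,155,0,0,0],[-1,-6,46,164,0,0,0],[-1,-6,46,167,0,0,0],[-1,-6,46,167,0,0,0],[-1,-6,46,167,0,0,0]]'; python3 -c "
from h import *
st(); f=snap('wrist','b25',1.5)"
```

```text
time_s: 44.45
tool_pos: [0.5179, 0.07, 0.034]
tool_rot: [0.001, 0.016, 1.0, 0.0]
wrist_force: [-0.3, -0.7, 0.4]
width: 0.0859
t 44.45 tcp [0.5179 0.07   0.034 ] yang 1.5392 z [ 0.002  0.001 -1.   ] F [-0.3 -0.7  0.4] w 85.9 j [ 0.13  0.38 -0.36  0.83  0.    0.17]
```

View pics/b25.png

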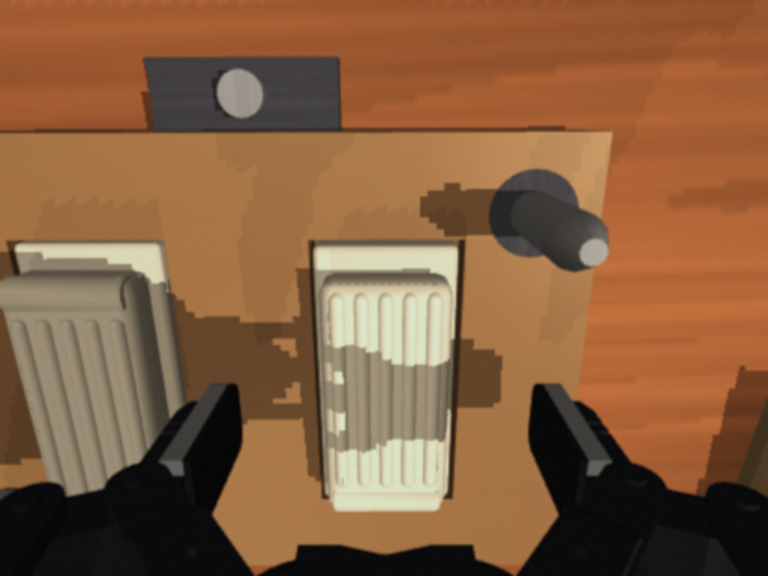

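```bash
python3 -m inch '[[-0.3,0,0.5,1,0,0,0],[0,0,0.5,1,0,0,0],[0.3,0,0.5,1,0,0,0],[0.5,0,0.5,1,0,0,0],[1,0,0.5,1,0,0,0],[1,0,0.5,1,0,0,0],[1,0,0.5,1,0,0,0],[1,0,0.5,1,0,0,0]]' 55; python3 -c "
from h import *
st(); f=snap('wrist','b26',1.5)"
```

```text
time_s: 45.3
tool_pos: [0.5182, 0.0705, 0.0336]
tool_rot: [0.001, 0.016, 1.0, 0.0]
wrist_force: [-1.6, 0.3, 6.4]
width: 0.0362
t 45.3 tcp [0.5182 0.0705 0.0336] yang 1.5392 z [ 0.003  0.001 -1.   ] F [-1.6  0.3  6.4] w 36.2 j [ 0.14  0.38 -0.36  0.83  0.    0.17]
```

View pics/b26.png

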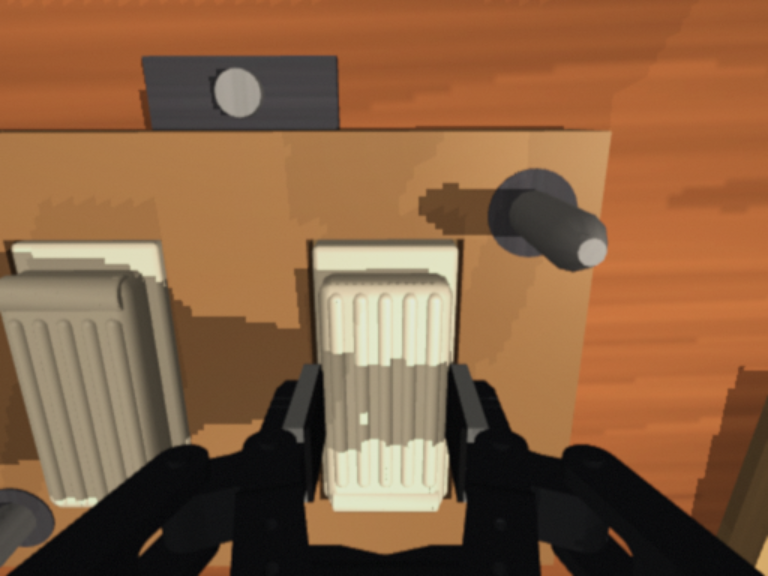

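```bash
python3 -m inch '[[1,0,0,-2,0,0,0],[1,0,0,-5,0,0,0],[1,0,0,-10,0,0,0],[1,0,0,-16,0,0,0],[1,0,0,-25,0,0,0],[1,0,0,-45,0,0,0],[1,0,0,-70,0,0,0],[1,0,0,-90,0,0,0],[1,0,0,-95,0,0,0],[1,0,0,-95,0,0,0]]'; python3 -c "
from h import *
st(); f=snap('wrist','b27',1.5); look(f,['tray']);f=snap('top','b27t',1.5);look(f,['tray']); go([.6607,.3245,.13],1.464);go([.6607,.3245,.027],1.464)"
```

```text
time_s: 46.35
tool_pos: [0.5184, 0.0705, 0.1294]
tool_rot: [0.002, 0.016, 1.0, 0.0]
wrist_force: [0.9, 0.5, -1.9]
width: 0.0364
t 46.35 tcp [0.5184 0.0705 0.1294] yang 1.5392 z [ 0.005  0.001 -1.   ] F [ 0.9  0.5 -1.9] w 36.4 j [ 0.14  0.29 -0.22  1.06  0.    0.17]
tray [([0.6544, 0.2901, 0.0001], 0.78)]
tray [([0.6571, 0.2893, 0.0001], 0.73)]
shift [-135.4  258.5   -2.2] rot [0.    0.001 0.075] dist 292.0 rows>= 7
shift [-135.3  258.5  100.8] rot [0.    0.001 0.075] dist 309.0 rows>= 8
```

View pics/b27.png

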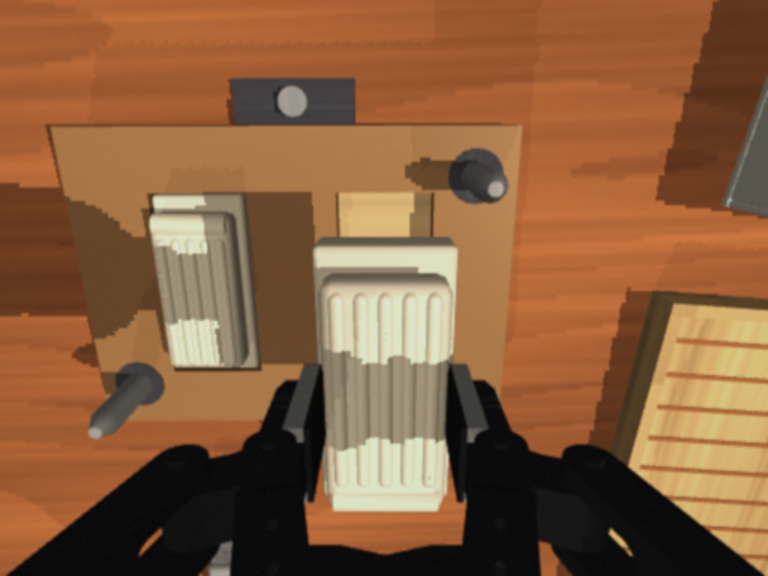

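View pics/b27t.png

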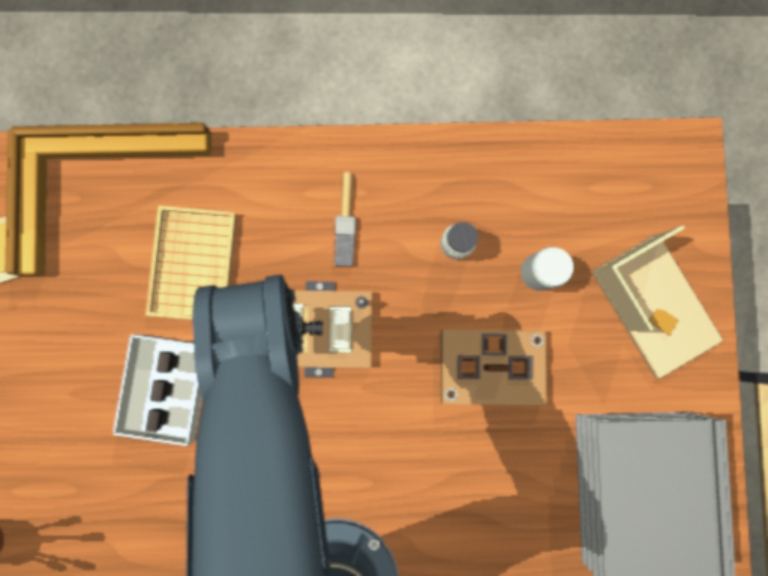

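```bash
python3 -m inch '[[1,-15,28,0,0,0,0.01],[1,-32,62,0,0,0,0.02],[1,-50,96,0,0,0,0.03],[1,-68,130,0,0,0,0.04],[1,-86,165,0,0,0,0.05],[1,-104,200,0,0,0,0.06],[1,-120,232,0,0,0,0.07],[1,-132,252,0,0,0,0.075],[1,-136,258,10,0,0,0.075],[1,-136,258,35,0,0,0.075],[1,-136,258,55,0,0,0.075],[1,-136,258,70,0,0,0.075],[1,-136,258,75,0,0,0.075],[1,-136,258,75,0,0,0.075]]'; python3 -c "
from h import *
st(); f=snap('wrist','b28',1.5); go([.6607,.3245,.027],1.464)"
```

```text
time_s: 47.95
tool_pos: [0.6604, 0.3229, 0.0512]
tool_rot: [-0.001, 0.053, 0.999, -0.001]
wrist_force: [-1.0, 0.5, -0.4]
width: 0.0365
t 47.95 tcp [0.6604 0.3229 0.0512] yang 1.4638 z [-0.001 -0.001 -1.   ] F [-1.   0.5 -0.4] w 36.5 j [ 0.45  0.69  0.27  1.15 -0.    0.56]
shift [ 0.5  1.1 25.5] rot [-0.  0. -0.] dist 25.0 rows>= 2
```

View pics/b28.png

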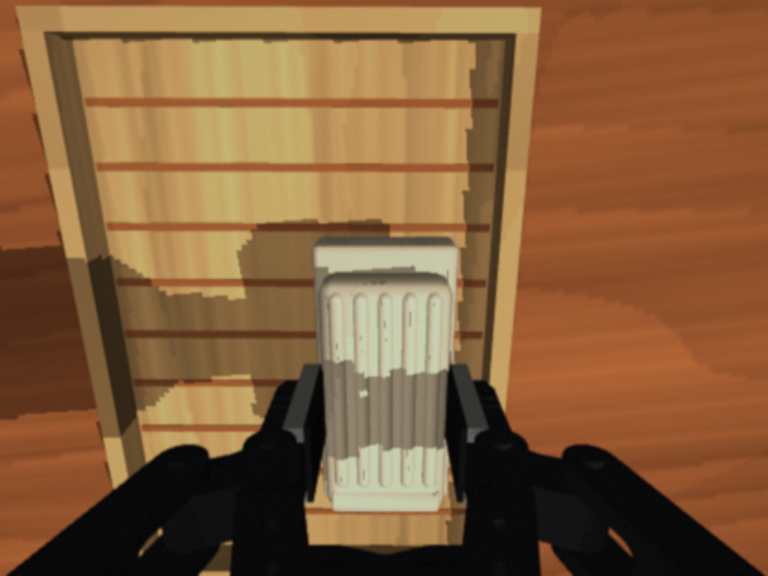

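```bash
python3 -m inch '[[1,0,0,8,0,0,0],[1,0,0,15,0,0,0],[1,0,0,20,0,0,0],[1,0,0,23,0,0,0],[1,0,0,24.5,0,0,0],[1,0,0,25.5,0,0,0],[1,0,0,25.5,0,0,0]]'; python3 -c "
from h import *
st()"
```

```text
time_s: 48.7
tool_pos: [0.6611, 0.3234, 0.027]
tool_rot: [0.0, 0.053, 0.999, -0.0]
wrist_force: [0.4, -0.3, -0.2]
width: 0.0364
t 48.7 tcp [0.6611 0.3234 0.027 ] yang 1.4639 z [ 0. -0. -1.] F [ 0.4 -0.3 -0.2] w 36.4 j [ 0.46  0.71  0.23  1.1  -0.    0.56]
```

```bash
python3 -m inch '[[1,0,0,0.8,0,0,0],[1,0,0,1.6,0,0,0],[1,0,0,2.4,0,0,0],[1,0,0,2.4,0,0,0]]'; python3 -c "
from h import *
st()"
```

```text
time_s: 49.1
tool_pos: [0.6611, 0.3234, 0.0247]
tool_rot: [0.0, 0.053, 0.999, -0.0]
wrist_force: [-1.1, 0.0, 0.6]
width: 0.0365
t 49.1 tcp [0.6611 0.3234 0.0247] yang 1.4639 z [ 0. -0. -1.] F [-1.1  0.   0.6] w 36.5 j [ 0.46  0.71  0.23  1.09 -0.    0.56]
```

```bash
python3 -m inch '[[1,0,0,0.6,0,0,0],[1,0,0,1.2,0,0,0],[1,0,0,1.2,0,0,0]]'; python3 -c "
from h import *
st()"
```

```text
time_s: 49.4
tool_pos: [0.6612, 0.3234, 0.0247]
tool_rot: [0.001, 0.053, 0.999, 0.0]
wrist_force: [-3.4, -0.6, 7.3]
width: 0.0365
t 49.4 tcp [0.6612 0.3234 0.0247] yang 1.4639 z [ 0.001  0.    -1.   ] F [-3.4 -0.6  7.3] w 36.5 j [ 0.46  0.71  0.23  1.09 -0.    0.56]
```

```bash
python3 -m inch '[[0.1,0,0,0,0,0,0],[0,0,0,0,0,0,0],[-0.15,0,0,0,0,0,0],[-0.15,0,0,0,0,0,0],[-0.15,0,0,0,0,0,0],[-0.15,0,0,-5,0,0,0],[-0.15,0,0,-20,0,0,0],[-0.15,0,0,-50,0,0,0],[-0.3,0,0,-95,0,0,0],[-0.6,0,0,-140,0,0,0],[-0.9,0,0,-150,0,0,0]]'; python3 -c "
from h import *
st(); f=snap('wrist','b29',1.5); go([.5141,-.0202,.17],1.54); go([.5141,-.0202,.033],1.54)"
```

```text
time_s: 50.5
tool_pos: [0.6629, 0.3244, 0.1815]
tool_rot: [0.004, 0.053, 0.999, 0.002]
wrist_force: [-0.6, -0.3, 0.3]
width: 0.0802
t 50.5 tcp [0.6629 0.3244 0.1815] yang 1.4639 z [ 0.009  0.004 -1.   ] F [-0.6 -0.3  0.3] w 80.2 j [ 0.46  0.63  0.49  1.42 -0.    0.56]
shift [ 111.1 -358.4    8.1] rot [ 0.004  0.008 -0.076] dist 375.0 rows>= 9
shift [ 112.2 -359.1  145.1] rot [ 0.004  0.008 -0.076] dist 403.0 rows>= 10
```

View pics/b29.png

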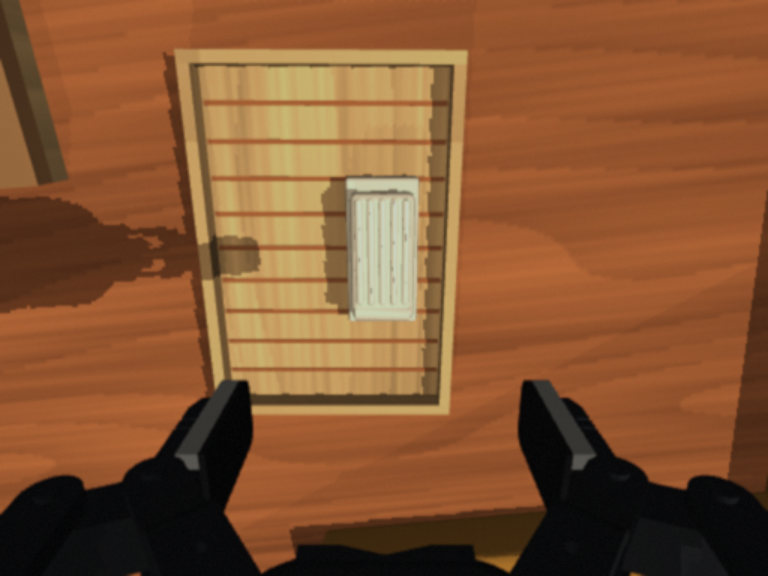

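Casting1 stands flutes up in the tray, at about (383,250). Now casting2.

```bash
python3 -m inch '[[-1,13,-40,5,0,0,-0.01],[-1,26,-80,8,0,0,-0.02],[-1,39,-125,8,0,0,-0.03],[-1,53,-170,8,0,0,-0.04],[-1,67,-215,8,0,0,-0.05],[-1,81,-260,8,0,0,-0.06],[-1,95,-305,8,0,0,-0.07],[-1,106,-340,8,0.004,0.008,-0.076],[-1,112,-359,15,0.004,0.008,-0.076],[-1,112,-359,55,0.004,0.008,-0.076],[-1,112,-359,95,0.004,0.008,-0.076],[-1,112,-359,115,0.004,0.008,-0.076],[-1,112,-359,115,0.004,0.008,-0.076],[-1,112,-359,115,0.004,0.008,-0.076]]'; python3 -c "
from h import *
st(); f=snap('wrist','b30',1.5); go([.5141,-.0202,.033],1.54)"
```

```text
time_s: 51.95
tool_pos: [0.5136, -0.0202, 0.0629]
tool_rot: [-0.001, 0.015, 1.0, 0.0]
wrist_force: [-0.5, -0.3, -0.5]
width: 0.0853
t 51.95 tcp [ 0.5136 -0.0202  0.0629] yang 1.54 z [-0.001  0.    -1.   ] F [-0.5 -0.3 -0.5] w 85.3 j [-0.04  0.34 -0.34  0.9   0.   -0.01]
shift [ 0.3  0.  30.7] rot [0. 0. 0.] dist 31.0 rows>= 2
```

View pics/b30.png

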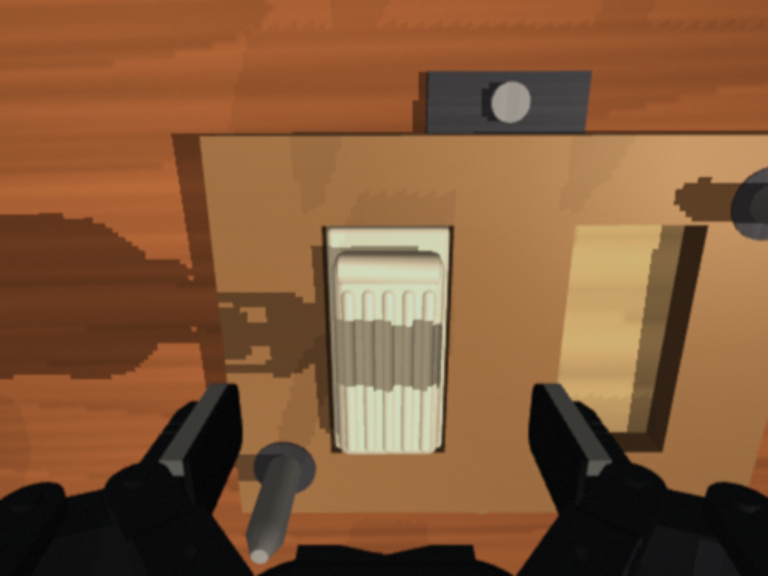

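```bash
python3 -m inch '[[-1,0,0.5,15,0,0,0],[-1,-2,0.5,25,0,0,0],[-1,-2,0.5,30,0,0,0],[-1,-2,0.5,30,0,0,0],[-0.3,-2,0.5,30,0,0,0],[0,-2,0.5,30,0,0,0],[0.3,-2,0.5,30,0,0,0],[0.5,-2,0.5,30,0,0,0],[1,-2,0.5,30,0,0,0],[1,-2,0.5,30,0,0,0],[1,-2,0.5,30,0,0,0],[1,-2,0.5,30,0,0,0]]' 55; python3 -c "
from h import *
st(); f=snap('wrist','b31',1.5)"
```

```text
time_s: 53.2
tool_pos: [0.5168, -0.0198, 0.0344]
tool_rot: [0.001, 0.015, 1.0, 0.0]
wrist_force: [-1.4, 0.0, 5.4]
width: 0.0364
t 53.2 tcp [ 0.5168 -0.0198  0.0344] yang 1.54 z [ 0.002  0.    -1.   ] F [-1.4  0.   5.4] w 36.4 j [-0.04  0.37 -0.37  0.83  0.   -0.01]
```

View pics/b31.png

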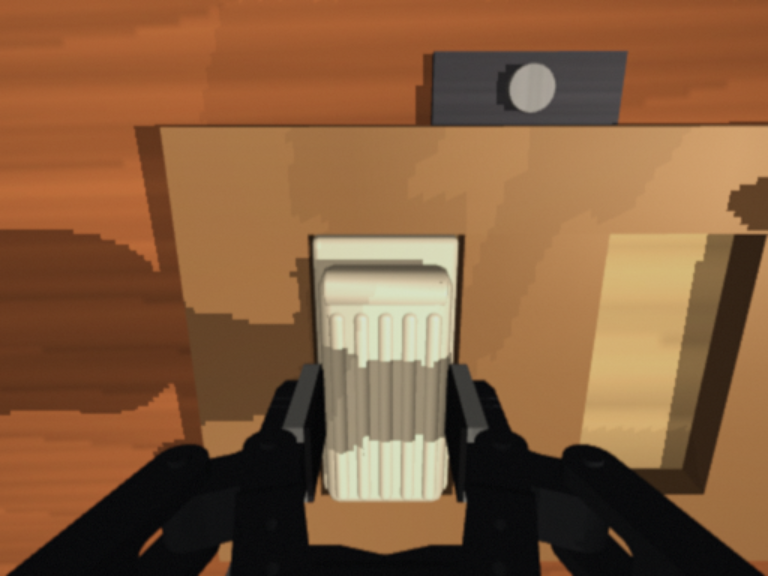

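```bash
python3 -m inch '[[1,0,0,-2,0,0,0],[1,0,0,-5,0,0,0],[1,0,0,-10,0,0,0],[1,0,0,-16,0,0,0],[1,0,0,-25,0,0,0],[1,0,0,-45,0,0,0],[1,0,0,-70,0,0,0],[1,0,0,-90,0,0,0],[1,0,0,-95,0,0,0],[1,0,0,-95,0,0,0]]'; python3 -c "
from h import *
st(); f=snap('wrist','b32',1.5); f=snap('top','b32t',1.5);look(f,['tray','casting1']); go([.6535,.2572,.13],1.464);go([.6535,.2572,.05],1.464)"
```

```text
time_s: 54.25
tool_pos: [0.5171, -0.0198, 0.1302]
tool_rot: [0.002, 0.015, 1.0, 0.0]
wrist_force: [-0.2, -0.5, -1.5]
width: 0.0366
t 54.25 tcp [ 0.5171 -0.0198  0.1302] yang 1.54 z [ 0.003  0.    -1.   ] F [-0.2 -0.5 -1.5] w 36.6 j [-0.04  0.28 -0.23  1.06  0.   -0.01]
tray [([0.6566, 0.2897, -0.0014], 0.87), ([0.6871, -0.2669, -0.0027], 0.16)]
casting1 [([0.6595, 0.3248, 0.0108], 0.59), ([0.4637, 0.1139, 0.0784], 0.23)]
shift [-129.   281.1   -1.5] rot [ 0.    -0.     0.076] dist 309.0 rows>= 8
shift [-129.   281.1   78.5] rot [ 0.    -0.     0.076] dist 319.0 rows>= 8
```

View pics/b32.png

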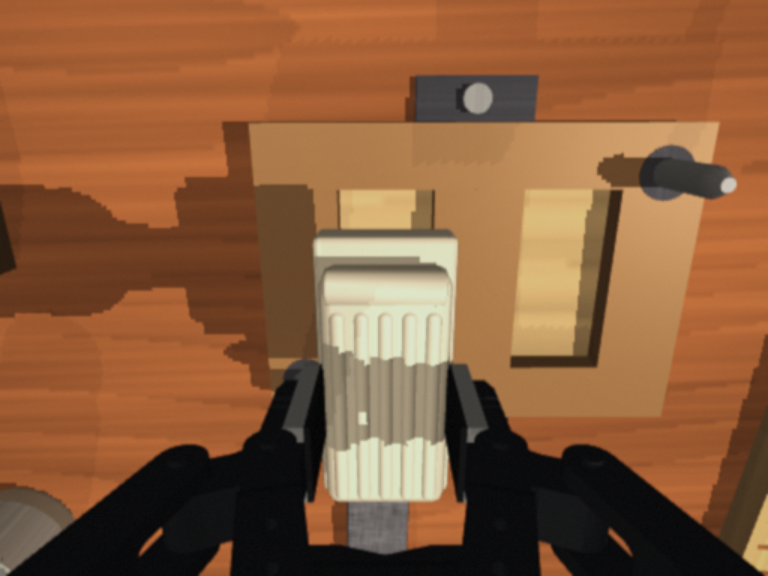

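View pics/b32t.png

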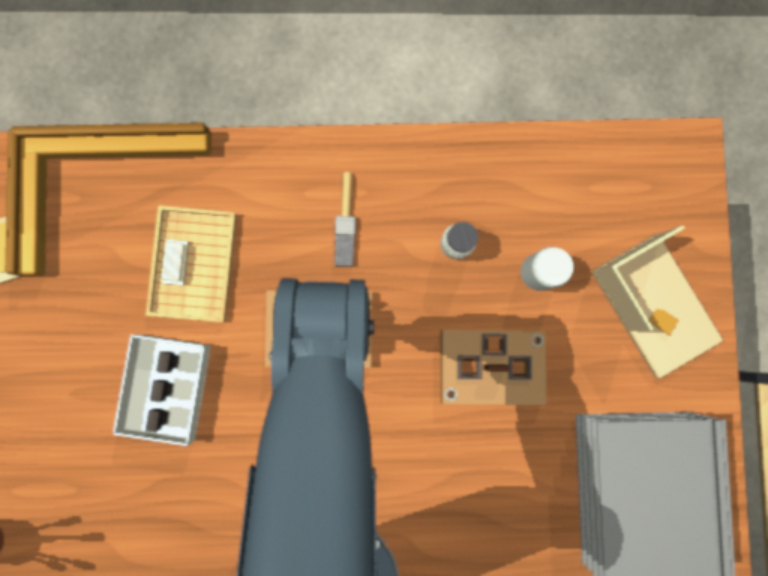

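```bash
python3 -m inch '[[1,-13,28,-3,0,0,0.01],[1,-28,62,-3,0,0,0.02],[1,-44,96,-3,0,0,0.03],[1,-60,130,-3,0,0,0.04],[1,-76,165,-3,0,0,0.05],[1,-92,200,-3,0,0,0.06],[1,-108,235,0,0,0,0.07],[1,-122,265,0,0,0,0.076],[1,-129,281,10,0,0,0.076],[1,-129,281,35,0,0,0.076],[1,-129,281,55,0,0,0.076],[1,-129,281,72,0,0,0.076],[1,-129,281,78,0,0,0.076],[1,-129,281,78,0,0,0.076]]'; python3 -c "
from h import *
st(); f=snap('wrist','b33',1.5)"
```

```text
time_s: 55.85
tool_pos: [0.6525, 0.2563, 0.0487]
tool_rot: [-0.002, 0.053, 0.999, -0.001]
wrist_force: [0.8, -1.0, -1.6]
width: 0.0365
t 55.85 tcp [0.6525 0.2563 0.0487] yang 1.4637 z [-0.003 -0.001 -1.   ] F [ 0.8 -1.  -1.6] w 36.5 j [0.37 0.64 0.15 1.09 0.   0.48]
```

View pics/b33.png

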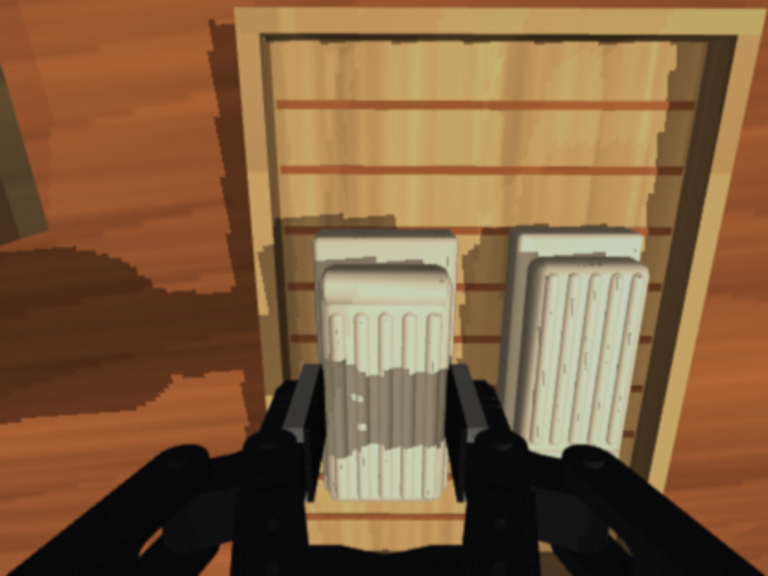

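```bash
python3 -m inch '[[1,0,-0.5,8,0,0,0],[1,0,-0.5,14,0,0,0],[1,0,-0.5,19,0,0,0],[1,0,-0.5,21,0,0,0],[1,0,-0.5,22,0,0,0],[1,0,-0.5,22.8,0,0,0],[1,0,-0.5,23.6,0,0,0],[1,0,-0.5,24.4,0,0,0],[1,0,-0.5,24.4,0,0,0]]'; python3 -c "
from h import *
st()"
```

```text
time_s: 56.8
tool_pos: [0.6532, 0.2562, 0.0256]
tool_rot: [-0.001, 0.054, 0.999, -0.0]
wrist_force: [0.4, -0.2, -2.2]
width: 0.0364
t 56.8 tcp [0.6532 0.2562 0.0256] yang 1.4637 z [-0.001 -0.    -1.   ] F [ 0.4 -0.2 -2.2] w 36.4 j [0.37 0.65 0.12 1.04 0.   0.48]
```

```bash
python3 -m inch '[[1,0,0,0.6,0,0,0],[1,0,0,1.2,0,0,0],[1,0,0,1.2,0,0,0]]'; python3 -c "
from h import *
st()"
```

```text
time_s: 57.1
tool_pos: [0.6532, 0.2562, 0.0255]
tool_rot: [-0.0, 0.054, 0.999, 0.0]
wrist_force: [-2.2, -1.0, 7.2]
width: 0.0365
t 57.1 tcp [0.6532 0.2562 0.0255] yang 1.4637 z [-0.001  0.    -1.   ] F [-2.2 -1.   7.2] w 36.5 j [0.37 0.65 0.12 1.04 0.   0.48]
```

Contact at 25.5 mm, so I'll release and go up.

```bash
python3 -m inch '[[0.1,0,0,0,0,0,0],[0,0,0,0,0,0,0],[-0.1,0,0,0,0,0,0],[-0.1,0,0,0,0,0,0],[-0.1,0,0,0,0,0,0],[-0.1,0,0,-5,0,0,0],[-0.1,0,0,-20,0,0,0],[-0.1,0,0,-50,0,0,0],[-0.3,0,0,-95,0,0,0],[-0.6,0,0,-140,0,0,0],[-0.9,0,0,-160,0,0,0]]'; python3 -c "
from h import *
st(); f=snap('wrist','b34',1.5);f=snap('top','b34t',1.5); look(f,['grip','top']); go([.4311,-.331,.18],-.0305)"
```

```text
time_s: 58.2
tool_pos: [0.6545, 0.2567, 0.1909]
tool_rot: [0.002, 0.053, 0.999, 0.001]
wrist_force: [0.1, 0.3, 0.4]
width: 0.08
t 58.2 tcp [0.6545 0.2567 0.1909] yang 1.4638 z [ 0.005  0.002 -1.   ] F [0.1 0.3 0.4] w 80.0 j [0.37 0.56 0.39 1.4  0.   0.48]
grip [([0.4328, -0.3321, 0.0698], 0.8)]
top [([0.4301, -0.3346, -0.0003], 0.57), ([0.4655, 0.1147, 0.0778], 0.41)]
shift [ 158.2 -607.6    5.4] rot [ 0.    -0.     1.494] dist 628.0 rows>= 14
```

View pics/b34.png

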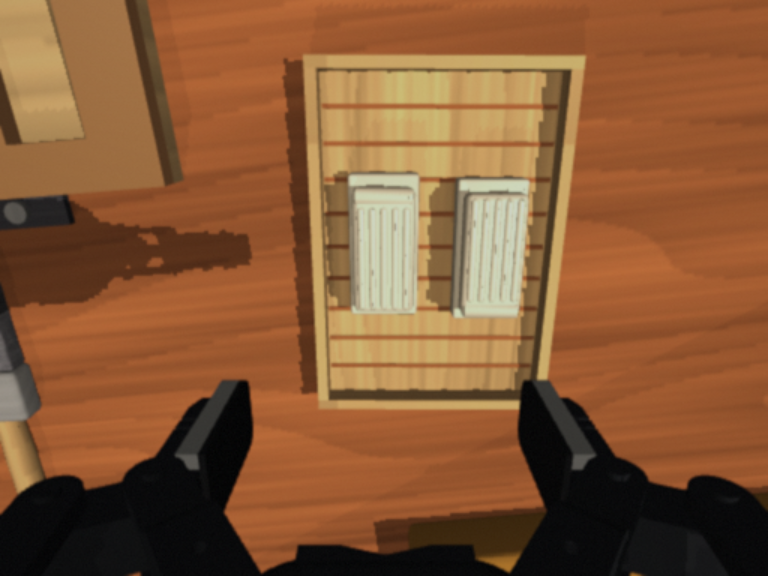

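```bash
python3 -m inch '[[-1,10,-38,0,0,0,0.1],[-1,20,-77,0,0,0,0.2],[-1,30,-115,0,0,0,0.3],[-1,42,-160,0,0,0,0.4],[-1,54,-205,0,0,0,0.52],[-1,65,-250,0,0,0,0.64],[-1,77,-295,0,0,0,0.76],[-1,89,-340,0,0,0,0.88],[-1,100,-385,0,0,0,1.0],[-1,112,-430,0,0,0,1.12],[-1,124,-475,0,0,0,1.24],[-1,135,-520,0,0,0,1.36],[-1,147,-565,5,0,0,1.45],[-1,156,-600,5,0,0,1.494],[-1,158,-608,20,0,0,1.494],[-1,158,-608,50,0,0,1.494],[-1,158,-608,80,0,0,1.494],[-1,158,-608,85,0,0,1.494],[-1,158,-608,85,0,0,1.494]]'; python3 -c "
from h import *
st(); f=snap('wrist','b35',1.5); look(f,['grip']);go([.4311,-.331,.0553],-.0305)"
```

```text
time_s: 60.3
tool_pos: [0.4302, -0.3305, 0.099]
tool_rot: [-0.002, 0.718, 0.696, -0.0]
wrist_force: [0.6, 0.2, 0.3]
width: 0.0853
t 60.3 tcp [ 0.4302 -0.3305  0.099 ] yang -0.0302 z [-0.003  0.003 -1.   ] F [0.6 0.2 0.3] w 85.3 j [-0.66  0.35 -0.21  1.02  0.    0.95]
grip [([0.432, -0.3311, 0.0759], 0.58)]
shift [ 0.5 -0.6 45.8] rot [ 0.    -0.     0.001] dist 46.0 rows>= 2
```

View pics/b35.png

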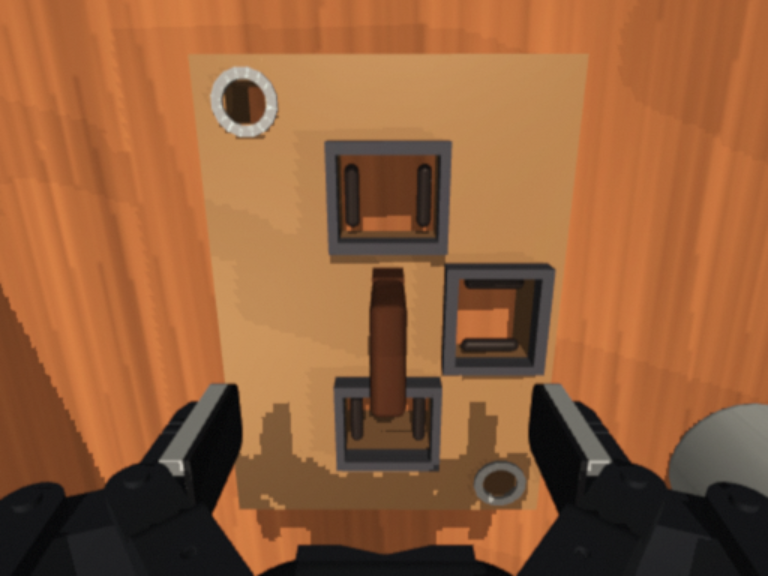

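```bash
python3 -m inch '[[-1,0,0.5,20,0,0,0],[-1,0,0.5,35,0,0,0],[-1,0,0.5,43,0,0,0],[-1,0,0.5,45,0,0,0],[-1,0,0.5,45,0,0,0],[0,0,0.5,45,0,0,0],[0.4,0,0.5,45,0,0,0],[0.7,0,0.5,45,0,0,0],[1,0,0.5,45,0,0,0],[1,0,0.5,45,0,0,0],[1,0,0.5,45,0,0,0],[1,0,0.5,45,0,0,0],[1,0,0.5,45,0,0,0]]' 70; python3 -c "
from h import *
st()"
```

```text
time_s: 61.7
tool_pos: [0.4317, -0.3315, 0.0565]
tool_rot: [-0.0, 0.718, 0.696, -0.0]
wrist_force: [-3.2, 0.4, 5.5]
width: 0.012
t 61.7 tcp [ 0.4317 -0.3315  0.0565] yang -0.0301 z [-0. -0. -1.] F [-3.2  0.4  5.5] w 12.0 j [-0.65  0.39 -0.27  0.91 -0.    0.95]
```

```bash
python3 -m inch '[[1,0,0,-3,0,0,0],[1,0,0,-7,0,0,0],[1,0,0,-12,0,0,0],[1,0,0,-20,0,0,0],[1,0,0,-35,0,0,0],[1,0,0,-60,0,0,0],[1,0,0,-90,0,0,0],[1,0,0,-110,0,0,0],[1,0,0,-110,0,0,0]]' 70; python3 -c "
from h import *
st(); go([.5172,.0244,.166],-.0303)"
```

```text
time_s: 62.6
tool_pos: [0.4332, -0.3325, 0.1697]
tool_rot: [0.003, 0.718, 0.696, 0.0]
wrist_force: [1.0, 0.2, -9.9]
width: 0.0121
t 62.6 tcp [ 0.4332 -0.3325  0.1697] yang -0.0301 z [ 0.004 -0.003 -1.   ] F [ 1.   0.2 -9.9] w 12.1 j [-0.65  0.3  -0.09  1.18 -0.    0.95]
shift [359.3  73.2   2.8] rot [0.004 0.003 0.   ] dist 367.0 rows>= 9
```

```bash
python3 -m inch '[[1,20,4,0,0,0,0],[1,55,11,0,0,0,0],[1,95,19,0,0,0,0],[1,135,27,0,0,0,0],[1,175,36,0,0,0,0],[1,215,44,0,0,0,0],[1,255,52,0,0,0,0],[1,295,60,0,0,0,0],[1,330,67,1,0,0,0],[1,352,72,2,0.004,0.003,0],[1,359,73,3,0.004,0.003,0],[1,359,73,3,0.004,0.003,0],[1,359,73,3,0.004,0.003,0],[1,359,73,3,0.004,0.003,0]]' 70; python3 -c "
from h import *
st(); f=snap('side','b36',1.5);snap('wrist','b36w',1.5); go([.5172,.0244,.135],-.0303)"
```

```text
time_s: 64.0
tool_pos: [0.5166, 0.0231, 0.1655]
tool_rot: [0.0, 0.718, 0.696, -0.0]
wrist_force: [-0.4, 0.7, -10.1]
width: 0.0114
t 64.0 tcp [0.5166 0.0231 0.1655] yang -0.0312 z [-0.    -0.001 -1.   ] F [ -0.4   0.7 -10.1] w 11.4 j [ 0.05  0.26 -0.16  1.15 -0.    1.65]
shift [ 1.3  0.4 30.8] rot [ 0.     0.    -0.001] dist 31.0 rows>= 2
```

View pics/b36.png

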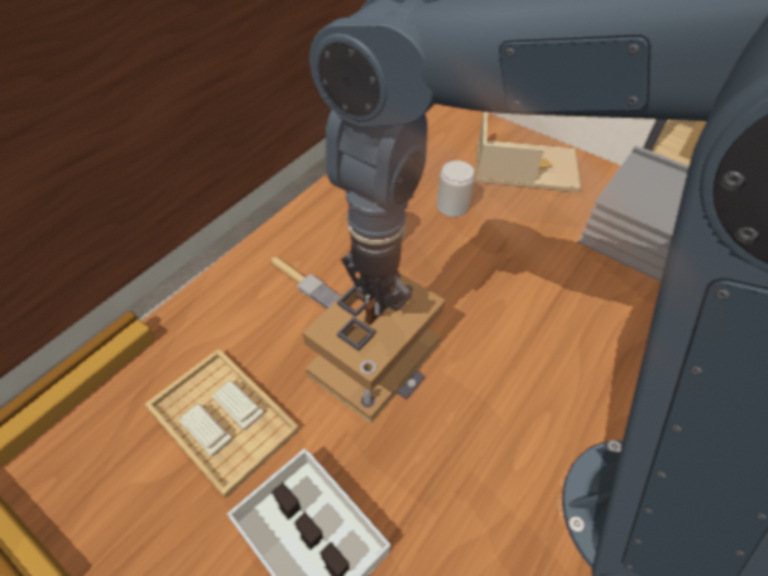

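View pics/b36w.png

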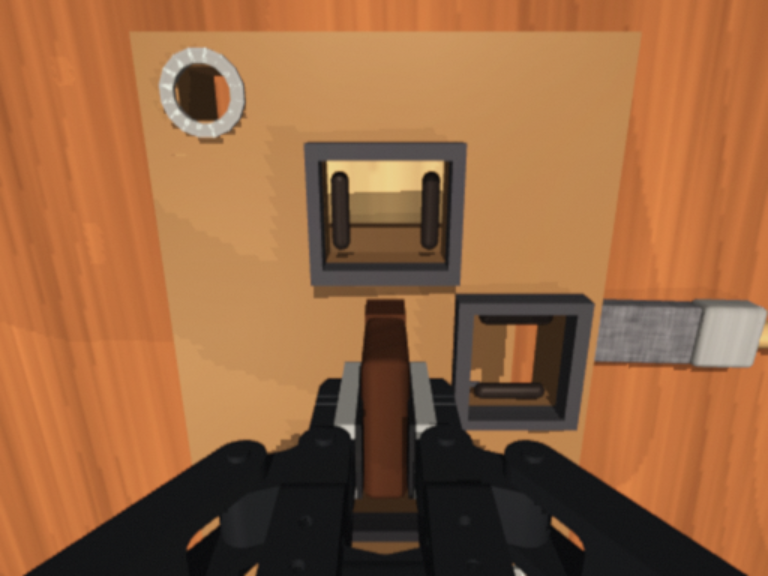

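Run:
```python
import cv2,numpy as np
a=cv2.imread("pics/b21.png",0);b=cv2.imread("pics/b36w.png",0)
m=np.zeros_like(a); m[40:300,140:630]=255; m[165:265,325:445]=0; m[60:130,175:230]=0
for i in range(2):
    W=np.eye(2,3,dtype=np.float32)
    cc,W=cv2.findTransformECC(a,b,W,cv2.MOTION_AFFINE if i else cv2.MOTION_EUCLIDEAN,(3,300,1e-7),m,5)
    print(cc,W.round(4)); 
    for p in ((200,94),(384,217),(384,400)): print(p,(W@np.array([*p,1])-p).round(2))
```

```text
0.9820997296705318 [[ 1.0000e+00 -1.9000e-03  8.0150e-01]
 [ 1.9000e-03  1.0000e+00 -3.3769e+00]]
(200, 94) [ 0.62 -2.99]
(384, 217) [ 0.38 -2.64]
(384, 400) [ 0.03 -2.64]
0.9848541801849354 [[ 0.9957 -0.0024  2.2983]
 [-0.0037  1.0054 -2.1681]]
(200, 94) [ 1.21 -2.41]
(384, 217) [ 0.11 -2.44]
(384, 400) [-0.33 -1.45]
```

```bash
python3 -m inch '[[1,1.1,0.6,6,0,0,-0.001],[1,1.1,0.6,12,0,0,-0.001],[1,1.1,0.6,18,0,0,-0.001],[1,1.1,0.6,24,0,0,-0.001],[1,1.1,0.6,28,0,0,-0.001],[1,1.1,0.6,28,0,0,-0.001],[1,1.1,0.6,28,0,0,-0.001]]' 70; python3 -c "
from h import *
st(); f=snap('side','b37');snap('wrist','b37w',1.5); go([.5172,.0242,.120],-.0303)
im=cv2.imread('pics/b37.png')[170:290,190:310]; cv2.imwrite('pics/b37c.png',cv2.resize(im,None,fx=5,fy=5,interpolation=cv2.INTER_CUBIC))"
```

```text
time_s: 64.8
tool_pos: [0.5174, 0.0243, 0.1377]
tool_rot: [0.0, 0.718, 0.696, -0.0]
wrist_force: [-0.9, -0.7, -9.8]
width: 0.0119
t 64.8 tcp [0.5174 0.0243 0.1377] yang -0.0303 z [ 0. -0. -1.] F [-0.9 -0.7 -9.8] w 11.9 j [ 0.05  0.28 -0.21  1.09 -0.    1.65]
shift [-0.1 -0.4 18. ] rot [ 0.001  0.    -0.   ] dist 18.0 rows>= 2
```

View pics/b37c.png

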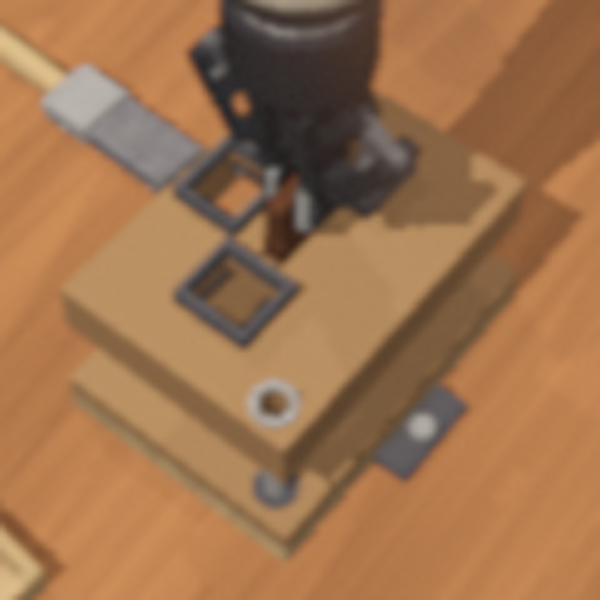

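View pics/b37w.png

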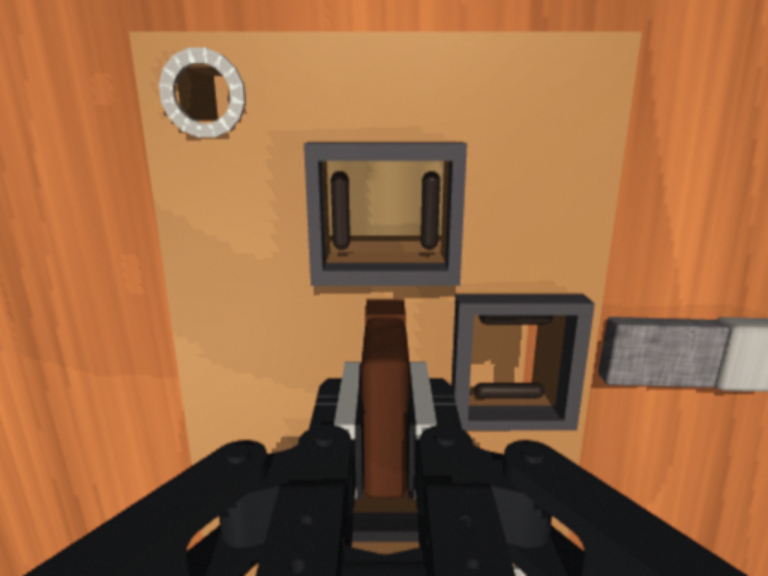

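```bash
python3 -m inch '[[1,0,-0.2,3,0,0,0],[1,0,-0.2,6,0,0,0],[1,0,-0.2,9,0,0,0],[1,0,-0.2,12,0,0,0],[1,0,-0.2,12,0,0,0]]' 70; python3 -c "
from h import *
st()"
```

```text
time_s: 65.4
tool_pos: [0.5171, 0.0242, 0.1255]
tool_rot: [0.0, 0.718, 0.696, -0.0]
wrist_force: [0.8, -0.7, -10.2]
width: 0.0116
t 65.4 tcp [0.5171 0.0242 0.1255] yang -0.0304 z [-0.    -0.001 -1.   ] F [  0.8  -0.7 -10.2] w 11.6 j [ 0.05  0.28 -0.23  1.06 -0.    1.65]
```

```bash
python3 -m inch '[[1,0,0,2,0,0,0],[1,0,0,4,0,0,0],[1,0,0,6,0,0,0],[1,0,0,8,0,0,0],[1,0,0,10,0,0,0],[1,0,0,10,0,0,0]]' 70; python3 -c "
from h import *
st(); f=snap('wrist','b38',1.5)"
```

```text
time_s: 66.0
tool_pos: [0.5169, 0.0242, 0.1151]
tool_rot: [-0.0, 0.718, 0.696, -0.0]
wrist_force: [1.0, 0.1, -10.2]
width: 0.0116
t 66.0 tcp [0.5169 0.0242 0.1151] yang -0.0304 z [-0.001 -0.001 -1.   ] F [  1.    0.1 -10.2] w 11.6 j [ 0.05  0.29 -0.25  1.03 -0.    1.65]
```

View pics/b38.png

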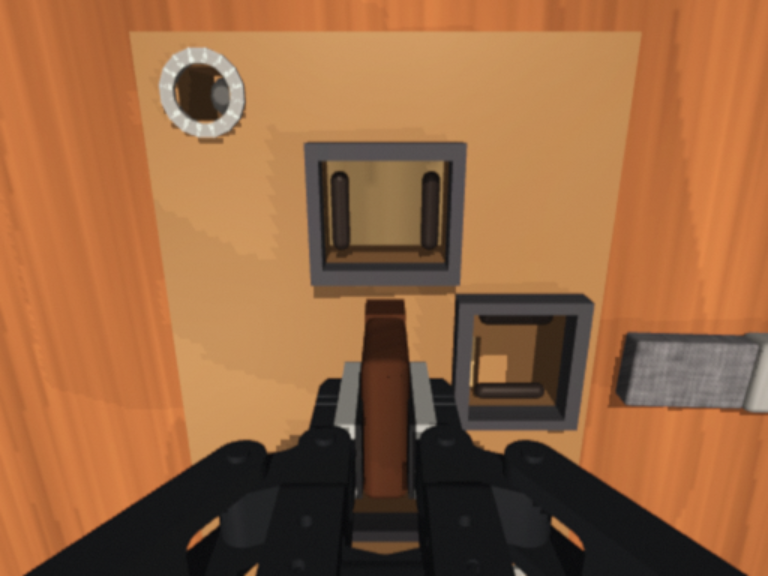

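The pin tip now shows inside the left ring (around (215,95)) and there is no contact force. I'll keep lowering in small steps.

```bash
python3 -m inch '[[1,0,0.2,2,0,0,0],[1,0,0.2,4,0,0,0],[1,0,0.2,6,0,0,0],[1,0,0.2,8,0,0,0],[1,0,0.2,10,0,0,0],[1,0,0.2,12,0,0,0],[1,0,0.2,14,0,0,0],[1,0,0.2,14,0,0,0]]' 70; python3 -c "
from h import *
st()"
```

```text
time_s: 66.85
tool_pos: [0.517, 0.0242, 0.101]
tool_rot: [-0.0, 0.718, 0.696, -0.001]
wrist_force: [-0.7, 0.3, -9.3]
width: 0.0118
t 66.85 tcp [0.517  0.0242 0.101 ] yang -0.0304 z [-0.001 -0.001 -1.   ] F [-0.7  0.3 -9.3] w 11.8 j [ 0.05  0.31 -0.27  1.   -0.    1.65]
```

```bash
python3 -m inch '[[1,0,0.1,2,0,0,0],[1,0,0.1,4,0,0,0],[1,0,0.1,6,0,0,0],[1,0,0.1,8,0,0,0],[1,0,0.1,10,0,0,0],[1,0,0.1,12,0,0,0],[1,0,0.1,13,0,0,0],[1,0,0.1,13,0,0,0]]' 70; python3 -c "
from h import *
st()"
```

```text
time_s: 67.65
tool_pos: [0.517, 0.0242, 0.0878]
tool_rot: [-0.0, 0.718, 0.696, -0.001]
wrist_force: [-0.2, -0.1, -9.6]
width: 0.0119
t 67.65 tcp [0.517  0.0242 0.0878] yang -0.0304 z [-0.001 -0.001 -1.   ] F [-0.2 -0.1 -9.6] w 11.9 j [ 0.05  0.32 -0.29  0.96 -0.    1.65]
```

Expected home height is about 0.0865. The last millimetres go slowly, onto contact.

```bash
python3 -m inch '[[1,0,0.1,0.5,0,0,0],[1,0,0.1,1,0,0,0],[1,0,0.1,1.5,0,0,0],[1,0,0.1,2,0,0,0],[1,0,0.1,2.5,0,0,0],[1,0,0.1,2.5,0,0,0]]' 70; python3 -c "
from h import *
st(); f=snap('side','b39')
im=cv2.imread('pics/b39.png')[170:290,190:310]; cv2.imwrite('pics/b39c.png',cv2.resize(im,None,fx=5,fy=5,interpolation=cv2.INTER_CUBIC))"
```

```text
time_s: 68.25
tool_pos: [0.5171, 0.0242, 0.0864]
tool_rot: [0.0, 0.718, 0.696, -0.0]
wrist_force: [-5.6, 0.1, 6.1]
width: 0.0117
t 68.25 tcp [0.5171 0.0242 0.0864] yang -0.0304 z [-0.    -0.001 -1.   ] F [-5.6  0.1  6.1] w 11.7 j [ 0.05  0.32 -0.29  0.96 -0.    1.65]
```

View pics/b39c.png

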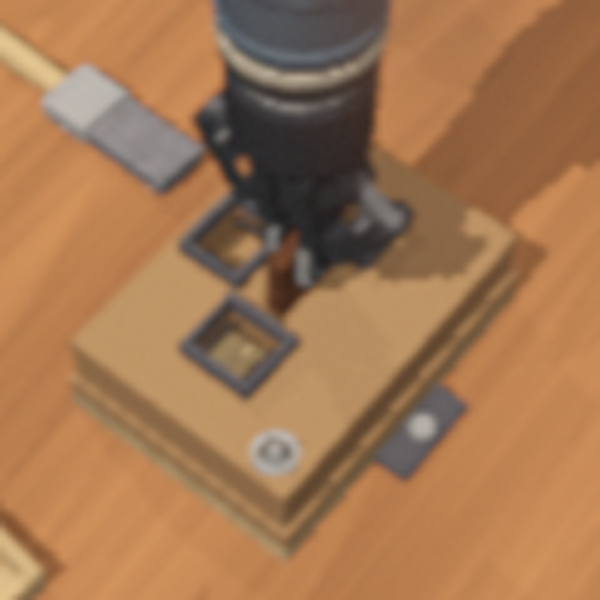

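```bash
python3 -m inch '[[0.6,0,0,-0.3,0,0,0],[0.2,0,0,-0.3,0,0,0],[-0.2,0,0,-0.3,0,0,0],[-0.5,0,0,-0.3,0,0,0],[-0.5,0,0,-0.3,0,0,0],[-0.5,0,0,-10,0,0,0],[-0.5,0,0,-40,0,0,0],[-0.5,0,0,-90,0,0,0],[-0.8,0,0,-130,0,0,0],[-1,0,0,-150,0,0,0]]'; python3 -m inch '[[-1,-40,0,-20,0,0,0],[-1,-80,-20,-20,0,0,0],[-1,-120,-40,-20,0,0,0],[-1,-160,-60,-20,0,0,0],[-1,-200,-80,-20,0,0,0],[-1,-240,-100,-20,0,0,0],[-1,-240,-100,-20,0,0,0],[-1,-240,-100,-20,0,0,0]]'; python3 -c "
from h import *
st(); f=snap('side','b40'); look(f,['gate1','grip','pin1','jar','can','brush'])
im=cv2.imread('pics/b40.png')[150:384,60:360]; cv2.imwrite('pics/b40c.png',cv2.resize(im,None,fx=2.5,fy=2.5,interpolation=cv2.INTER_CUBIC)); f=snap('top','b40t',1.5); look(f,['top','tray','tub','jar','can','brush','bung1','casting1'])"
```

```text
time_s: 69.3
tool_pos: [0.5183, 0.0243, 0.2409]
tool_rot: [0.002, 0.718, 0.696, 0.002]
wrist_force: [-0.2, 0.1, -0.2]
width: 0.0856
time_s: 70.1
tool_pos: [0.4104, -0.2134, 0.2611]
tool_rot: [0.002, 0.719, 0.695, 0.002]
wrist_force: [-0.7, -0.1, 0.7]
width: 0.0855
t 70.1 tcp [ 0.4104 -0.2134  0.2611] yang -0.0333 z [ 0.006 -0.    -1.   ] F [-0.7 -0.1  0.7] w 85.5 j [-0.48  0.12 -0.09  1.36  0.    1.12]
gate1 [([0.5172, 0.0755, 0.0754], 0.69), ([0.5173, -0.0299, 0.0746], 0.69), ([0.5641, 0.0229, 0.077], 0.68)]
grip [([0.5175, 0.0256, 0.1008], 0.71)]
pin1 [([0.4623, 0.1128, 0.0751], 0.75)]
jar [([0.6907, -0.2658, 0.0054], 0.63), ([0.3427, 0.351, 0.0058], 0.41)]
can [([0.628, -0.4428, -0.0011], 0.64)]
brush [([0.7428, -0.0298, 0.0044], 0.96), ([0.517, 0.0239, 0.1019], 0.34), ([0.5162, 0.0767, 0.076], 0.16)]
top [([0.5187, 0.0212, 0.0294], 0.97), ([0.6593, 0.3272, 0.0074], 0.25)]
tray [([0.6276, -0.4378, -0.0007], 0.75), ([0.655, 0.2887, -0.0001], 0.6)]
tub [([0.4006, 0.3445, 0.0024], 0.95)]
jar [([0.6885, -0.2634, -0.0005], 0.93)]
can [([0.628, -0.4348, 0.0023], 0.91)]
brush [([0.4, 0.3461, 0.0042], 0.74), ([0.7451, -0.0349, -0.0005], 0.61), ([0.6544, 0.2623, 0.0069], 0.4)]
bung1 [([0.3404, 0.3529, 0.0035], 0.62), ([0.4634, 0.3324, 0.0007], 0.53), ([0.3998, 0.3444, 0.0036], 0.51)]
casting1 [([0.6549, 0.2603, 0.0055], 0.66), ([0.6571, 0.326, 0.009], 0.62)]
```

View pics/b40c.png

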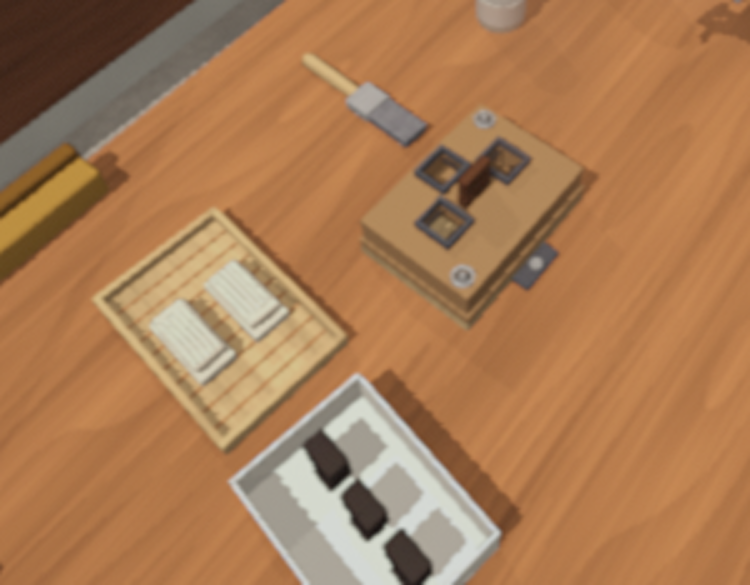

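View pics/b40t.png

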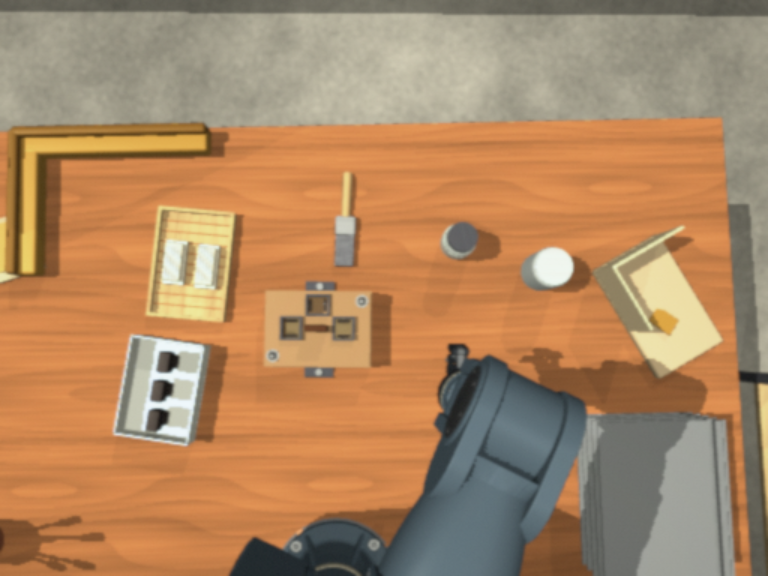

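```bash
python3 -c "
from station import bot
print(bot.job_done())"
```

```text
the job is handed in; nothing more can be done
None
```

I finished the job and handed it in at about 70 s of the 210 s allowed; the hand-in reported no verdict.

**What I did:**
- **Bungs:** All three were present. I rocked each one out at about ±0.185 rad, raising it 2 mm a swing, and the top half stayed down in the pictures taken during each draw. They stand in the tub.
- **Castings:** I set the top half on the bench near (0.43, -0.33). Both castings then went into the tray flutes up, each lowered until it touched before release. The tray had been knocked about 4 cm earlier, so I measured its position again first.
- **Top half:** I lowered it level over the pins with no side contact on the way down. It touched at a tool height of 86.4 mm; I had predicted 86.5 mm for fully home.

**Last checks:**
- **Mould:** The final side and top pictures show it closed with the pins in the bushes. The network put the top half's underside at 29.4 mm, against 30 mm when closed.
- **Bystanders:** The jar, can and brush are within a few millimetres of where they started. The arm is clear of everything.
- **Slips and disagreements:**
  - Some network readings disagreed: the top-view query for the tray ranked the can's position first, and the brush query ranked the tub's. The pictures and the second-ranked readings were right.
  - When I set down the third bung it pressed on the tub floor with about 26 N before I let go. The tub did not move noticeably.

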